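# Seat and lock the taper die in the crystal press

## Task

Lift the steel die with the thick round head out of the wooden tray, seat its tapered shank upright in the socket of the press and let go of it. Then take the aluminium tamper, flat foot down, and with it tap or press the die down until it stops sinking and is locked, finishing with a firm push of about 20 N held for half a second, and never more than 30 N. Last, stand the tamper upright inside the steel dish and let go, without disturbing the other things on the desk.

Things in the scene. Friction and masses are not known exactly. Their poses are not given: they have to be found in the camera images.
- die_mid (a point): Taper die, bare steel, 0.15 kg, 69 mm tall, standing shank down in one of the three holes of the tray's block, its flange on the block's top. This point is on its axis, half-way up, 34.5 mm above the shank's lower end; z is its axis, towards the head. The shank is 30 mm long, 12 mm in diameter at its end and 18 mm at the flange.
- die_top (a point): Centre of the flat top of the same die's plain round head: diameter 26 mm, 34 mm high, grip it 8 to 17 mm below this point. Under the head is a flange of 34 mm diameter, 5 mm thick.
- socket (a point): Centre of the round mouth of the press's brass taper sleeve, which stands out of a steel collar of 64 mm diameter whose top is 52 mm above the desk; z points up. The bore is 34 mm deep and tapers like the shank: about 17 mm wide at the mouth, 11 mm at the bottom. A die set in it by hand stops with its middle point about 7 mm above the mouth. The point moves with the sleeve.
- sleeve: The same brass sleeve; origin at its lower end. Pushed down with about 10 N it sinks with the die, never springing back, 2 to 14 mm to a solid stop. Where the stop lies varies by 6 mm and cannot be seen; it is felt as a sharp rise in force. At the stop 15 N or more for 0.2 s locks the die; over 30 N spoils it.
- press: The press, fixed: steel base plate 110 mm (x) by 200 mm (y), 12 mm thick. Origin on the desk, straight below the socket. A column (50 by 36 mm, top 151 mm above the desk) stands 118 mm from the origin along +y; the raised lever arm leans from it away from the socket, to 0.23 m along +y and 0.22 m high. Above the socket is free space.
- tray: Wooden valet tray, fixed, 230 mm (x) by 130 mm (y), rim 18 mm high. Origin on the desk under its centre. In its middle a wooden block 190 by 55 mm, its top 39 mm above the desk, has three 22 mm holes at x = -60, 0, 60 mm, y = 0; a die stands in each. A grasp that closes along the tray's y is free of the other dies.
- tamper_mid (a point): Tamper, plain aluminium, 0.14 kg, 80 mm tall, standing on the desk on its flat foot. This point is on its axis half-way up (40 mm above the foot's face); z points up. Foot: diameter 30 mm, lowest 12 mm; handle: diameter 20 mm from 16 mm to 78 mm above the foot's face.
- dish: Round stainless steel dish, loose, empty, 116 mm wide at the rim and 18 mm high; flat inner floor about 98 mm wide, 3 mm above the origin (centre of its underside).
- cup_die: Bystander in the tray: die with a wide flat white disc head (38 mm wide, 10 mm high). Origin at its stem's end, 30 mm below the block's top.
- pin_die: Bystander in the tray: die with a thin 12 mm pin head, 26 mm high, on a 30 mm disc. Origin at its stem's end, 30 mm below the block's top.
- blower: Bystander: yellow bulb blower standing upright, 58 mm wide, 115 mm high. Origin under its centre.
- loupe: Bystander: black eyepiece, 38 mm wide, 34 mm high. Origin under its centre.
- driver: Bystander: small screwdriver, 130 mm long, lying.
- jar: Bystander: small glass jar, 44 mm wide, 45 mm high. Origin under its centre.
Mind the look-alikes: they are no part of the job. There is more than one size of the dish; the one meant has the size given above.

How it is judged:
By the outcome, as a careful person would: the job done as asked, in the order asked, and still so for the second after the job is handed in, with the robot touching nothing.
It also fails if it takes over 72 s, if anything falls off the work surface, if the arm or the gripper's body presses on something with over 40 N, if the wrist force passes 120 N, or if a joint passes its speed limit or range.

## Robot

A 6-joint arm with a two-finger parallel gripper is mounted at the origin on the work surface. World frame = base frame: x ahead of the robot, y to its left, z up, the work surface at z = 0. Lengths are in mm, angles in rad, forces in N, time in s.
With the tool pointing down it reaches from about 400 to 925 mm from the base axis. Payload 3.4 kg.
Tool frame: the origin (TCP) lies at the very end of the fingers, on their centre line; the grasp point (between the pads) lies 19 mm behind it; z points along the fingers, x is the direction in which the jaws open and shut, and the axes are right-handed (so a half turn about z gives the same grasp; the last joint's range is limited). The gripper opens to 85 mm and grips with 20 to 120 N. Pads are 22 mm wide; open, the fingers measure 114 mm over their backs; the gripper's body (76 mm by 85 mm) begins 54 mm behind the grasp point. The pads swing forward as they close: fully open they stand 13 mm farther back than shut.
Start: joints at [-0.073, 0.307, 1.506, -0, 1.328, -0.073], TCP at [575.005, -0.025, 231.305] pointing down, gripper open.
Joint ranges: [-3.12, 3.12], [-1.05, 2.28], [0.14, 2.33], [-1.42, 4.57], [0.1, 2.73], [-2.68, 2.68]. Speed limits (rad/s): [2.57, 2.57, 3.14, 3.14, 3.14, 3.14].

## Interface

Orientations are given as a rotation vector (axis times angle).
In Python, from plant import sense, read_camera, calibration, finish_job, find_in, silhouettes gives the robot as it stands.
- The arm moves only by the shell command python3 -m pendant 'ROWS'. ROWS is text: rows parted by semicolons, each of 7 numbers parted by spaces: the shift along the tool's x, y, z in units of 30 mm (1.0 is 30 mm), then the turn, a rotation vector about the tool's x, y, z in units of 6 degrees (1.0 is 6 degrees), then the opening, from -1 (shut) to 1 (fully open). A call has 1 to 10 rows; each row is the pose to reach, as a shift and turn from the pose measured when the call began, along the tool's axes at that moment; what a row does not reach only later rows make up. A row lasts 1/12 s, in which the tool goes at most 41.7 mm and 7.16 degrees, less where a joint would pass 70% of its speed; a pose out of reach is approached as far as the arm can. A call with a gripper value outside its range is refused whole. The fingers move at their own pace and stop on an object; the grip force is fixed at half the most. Time passes only in rows, so rows that repeat a pose let the fingers close. It gives the time, the measured TCP pose, the force and the opening at its end, in the units of the state.
- sense(): the state, without advancing time (a new reading comes with each control period).
- read_camera(name): name is "scene" or "side" or "wrist"; returns (picture, depth): 480x640x3 uint8, red, green, blue; 480x640 float32, mm along the optical axis (not along the pixel's ray), 0 where there is no reading.
- calibration(name): a dict with "K" (3x3 intrinsics, pixels), "k1" (the pictures are not rectified: a ray, as slopes to the right and down, at radius r is drawn at 1 + k1 r^2 times it, then the intrinsics apply), "T" (4x4, takes a point from camera to world coordinates); the wrist camera has in their place "tool_from_camera" (4x4, takes a point from camera to tool coordinates, whose origin is the TCP and whose axes are the tool frame's). Camera axes: x right, y up, looking along -z (the intrinsics and any distortion apply to the point x, -y, -z); pixel columns grow to the right and rows downward; lengths in mm; the calibration is good to about 2 mm. A picture is of the moment at which its call begins: read the wrist's pose just before it. calibration takes no time and is no camera call.
- finish_job(): hands the job in, once; it reports no verdict.
Trained networks look in the newest picture that a camera, given by its name, has taken for a name from the list of things; names that differ only in an ending like _2 or _b are one class to them, and where a whole thing is asked for, a point or a joint stands for the part that bears it (a point fixed in the world has none). Each returns a list of dicts, best first, with "p" (0 to 1); they miss things now and then, are a little off and sometimes report something else, mostly with a low value. They report only what shows in the picture. A call takes as long as a camera call. They do not tell look-alikes from the thing itself.
- find_in(name, camera): "rect" ([centre column, centre row, width, height] as shares, 0 to 1, of the picture: columns of its width, rows of its height, round what is visible of it).
- silhouettes(name, camera): "mask" (480x640 bool, what is visible of it) and "rect" ([centre column, centre row, width, height] as shares, 0 to 1, of the picture: columns of its width, rows of its height, round what is visible of it).
The state is a dict: "clock": time; "joint_pos": joint angles; "dq": joint speeds; "joint_efforts": joint torques, N m; "ee_pos": TCP position; "ee_rot": TCP orientation; "ft_force": force on the tool from outside, world axes, zero at the start; "torque": the same for the moment, N m; "opening": finger opening in mm.
Only numpy, scipy, OpenCV 4.12 (cv2) and the standard library are available. Lean on these libraries where they do the work, as an engineer would, in place of code of your own. Each camera call takes 0.05 s, during which the arm holds its last target.

## Working session

There is one attempt and no reset: what is moved stays moved. The work goes in short steps, Python scripts to look and compute and a shell command to move; the robot and the scene stay as the last step left them, time stands still between calls to the robot, and variables do not carry over. Pictures are saved under pics/ and viewed, and the job is handed in when it is done.

```bash
ls; mkdir -p pics
python3 - <<'E'
from plant import *
import cv2
s=sense();print({k:(v if not hasattr(v,'__len__') else [round(float(x),3) for x in v]) for k,v in s.items()})
for n in("scene","side","wrist"):
    p,d=read_camera(n);cv2.imwrite(f"pics/{n}0.png",p[:,:,::-1]);
    import numpy as np
    np.savez(f"/tmp/{n}0.npz",p=p,d=d)
    c=calibration(n);print(n,{k:(np.round(v,3).tolist()) for k,v in c.items()})
E
```

```text
pics
{'clock': 0.0, 'joint_pos': [-0.073, 0.308, 1.508, 0.0, 1.328, -0.073], 'dq': [0.0, -0.0, 0.001, 0.001, 0.0, -0.0], 'joint_efforts': [-0.002, -45.756, -25.192, -0.0, 0.013, -0.0], 'ee_pos': [574.305, 0.04, 230.392], 'ee_rot': [-3.141, 0.0, 0.003], 'ft_force': [-0.452, 1.297, 0.468], 'torque': [-0.014, 0.02, -0.022], 'opening': 85.2681942880882}
scene {'K': [[442.191, 0.0, 319.335], [0.0, 442.191, 249.206], [0.0, 0.0, 1.0]], 'k1': -0.064, 'T': [[0.375, -0.617, 0.692, 1065.372], [0.927, 0.261, -0.269, -248.269], [-0.014, 0.742, 0.67, 588.277], [0.0, 0.0, 0.0, 1.0]]}
side {'K': [[599.48, 0.0, 312.893], [0.0, 599.48, 239.156], [0.0, 0.0, 1.0]], 'k1': -0.053, 'T': [[0.742, 0.432, -0.513, 119.922], [-0.671, 0.485, -0.561, -561.75], [0.006, 0.761, 0.649, 663.948], [0.0, 0.0, 0.0, 1.0]]}
wrist {'K': [[422.678, 0.0, 314.934], [0.0, 422.678, 239.512], [0.0, 0.0, 1.0]], 'k1': 0.014, 'tool_from_camera': [[1.0, -0.001, 0.0, 0.603], [-0.001, -0.966, -0.26, -65.605], [0.0, 0.26, -0.966, -141.659], [0.0, 0.0, 0.0, 1.0]]}
```

View pics/scene0.png

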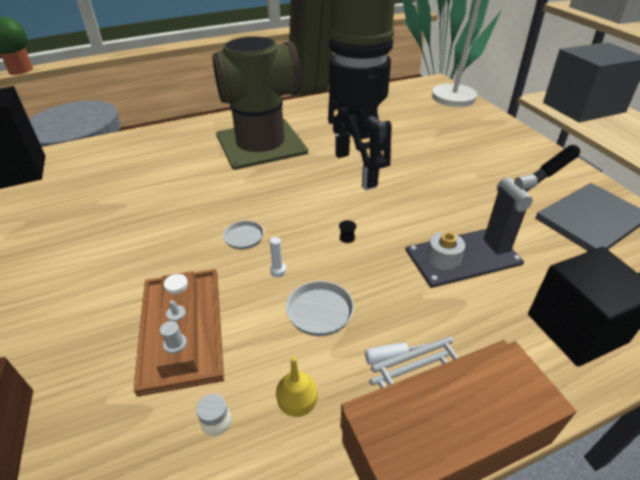

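View pics/side0.png

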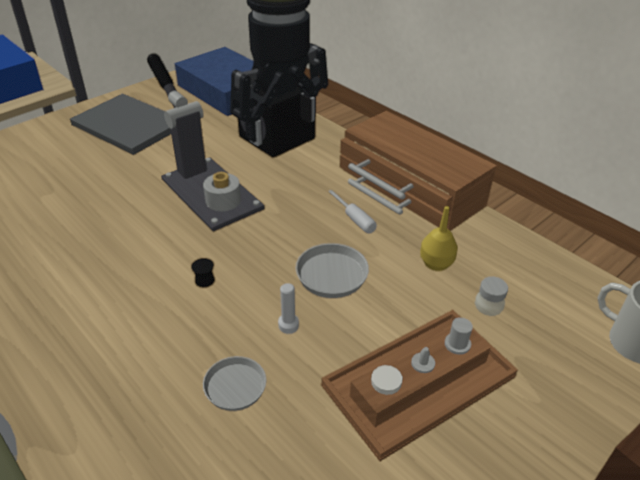

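View pics/wrist0.png

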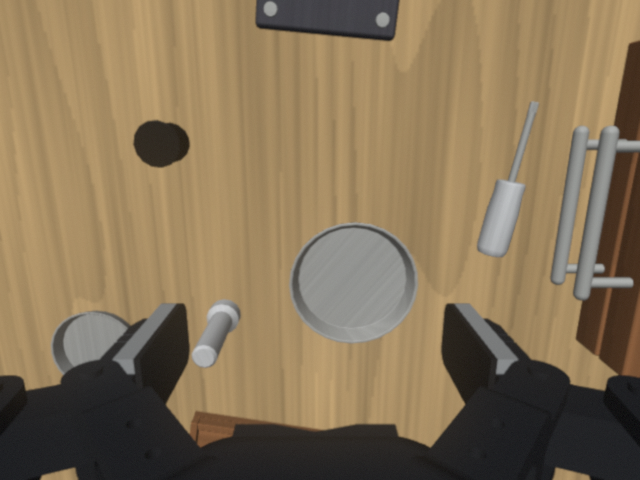

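The three pictures agree on the layout.

- **Thick-head die:** scene (172,335), side (460,333). Its look-alikes are the pin die at scene (176,310) / side (424,360) and the white cup die at scene (176,284) / side (387,379).
- **Dish:** the larger one at scene (320,307) / side (332,270). The smaller look-alike is at scene (243,235).
- **Tamper:** scene (277,257) / side (288,307).
- **Press socket:** scene (448,240) / side (221,180).

Next I'll measure them.

```bash
cat > h.py <<'E'
import numpy as np, cv2
from scipy.spatial.transform import Rotation as R
from scipy.optimize import least_squares
from plant import *
def T_of(cam,s=None):
    c=calibration(cam)
    if "T" in c: return c,np.array(c["T"])
    s=s or sense(); M=np.eye(4); M[:3,:3]=R.from_rotvec(s["ee_rot"]).as_matrix(); M[:3,3]=s["ee_pos"]
    return c,M@np.array(c["tool_from_camera"])
def slopes(c,uv):
    K=np.array(c["K"]); return cv2.undistortPoints(np.asarray(uv,float).reshape(-1,1,2),K,np.array([c["k1"],0,0,0,0.]),None,None,None,(cv2.TERM_CRITERIA_COUNT,30,1e-9)).reshape(-1,2) if False else cv2.undistortPoints(np.asarray(uv,float).reshape(-1,1,2),K,np.array([c["k1"],0,0,0,0.])).reshape(-1,2)
def cloud(cam,d,mask,s=None):
    c,T=T_of(cam,s); v,u=np.nonzero(mask&(d>0)); a=slopes(c,np.c_[u,v]); z=d[v,u]
    P=np.c_[a[:,0]*z,-a[:,1]*z,-z]; return P@T[:3,:3].T+T[:3,3]
def at_height(cam,uv,z,s=None):
    c,T=T_of(cam,s); a=slopes(c,uv); D=np.c_[a,-np.ones(len(a))]; D[:,1]*=-1; D=D@T[:3,:3].T
    t=(z-T[2,3])/D[:,2]; return T[:3,3]+D*t[:,None]
def project(cam,P,s=None):
    c,T=T_of(cam,s); P=np.atleast_2d(P); q=(P-T[:3,3])@T[:3,:3]; a=np.c_[q[:,0],-q[:,1]]/-q[:,2:]
    r2=(a**2).sum(1,keepdims=True); a=a*(1+c["k1"]*r2); K=np.array(c["K"]); return a*[K[0,0],K[1,1]]+K[:2,2]
def circ(P,rad=None):
    P=P[:,:2]; m=P.mean(0)
    if rad: f=least_squares(lambda p:np.hypot(*(P-p).T)-rad,m,loss='soft_l1')
    else: f=least_squares(lambda p:np.hypot(*(P-p[:2]).T)-p[2],[*m,15],loss='soft_l1')
    return f.x,np.abs(f.fun).mean()
E
python3 - <<'E'
from h import *
for cam in("scene","side","wrist"):
    p,d=read_camera(cam); np.savez(f"/tmp/{cam}1.npz",p=p,d=d)
    im=p[:,:,::-1].copy(); s=sense()
    for n in ["die_mid","tamper_mid","dish","sleeve","press","tray","pin_die","cup_die"]:
        if cam=="wrist" and n in("die_mid","sleeve","pin_die","cup_die","tray"): continue
        for k,r in enumerate(silhouettes(n,cam)[:2]):
            m=r["mask"]; P=cloud(cam,d,m,s)
            np.save(f"/tmp/m_{cam}_{n}_{k}.npy",m)
            x=r["rect"]; print(cam,n,k,round(r["p"],2),"px",[round(x[0]*640),round(x[1]*480),round(x[2]*640),round(x[3]*480)],"med",np.median(P,0).round(0) if len(P) else None,"lo",np.percentile(P,3,axis=0).round(0) if len(P) else None,"hi",np.percentile(P,97,axis=0).round(0) if len(P) else None)
E
```

```text
scene die_mid 0 0.86 px [176, 337, 26, 28] med [ 621. -309.   65.] lo [ 604. -322.   41.] hi [ 628. -296.   80.]
scene tamper_mid 0 0.61 px [279, 258, 15, 42] med [ 495. -110.   38.] lo [ 482. -121.    2.] hi [501. -97.  81.]
scene dish 0 0.96 px [321, 308, 68, 55] med [603. -70.   4.] lo [ 555. -121.    1.] hi [660. -21.  19.]
scene dish 1 0.65 px [243, 236, 39, 31] med [ 359. -142.    4.] lo [ 327. -178.    1.] hi [ 404. -106.   14.]
scene sleeve 0 0.75 px [450, 240, 17, 17] med [590. 187.  62.] lo [575. 176.  48.] hi [600. 202.  68.]
scene press 0 0.58 px [494, 217, 175, 148] med [608. 287.  42.] lo [547. 140.   8.] hi [644. 388. 202.]
scene tray 0 0.59 px [180, 332, 91, 127] med [ 590. -299.   15.] lo [ 452. -371.    6.] hi [ 670. -235.   41.]
scene tray 1 0.32 px [448, 241, 17, 14] med [589. 188.  62.] lo [574. 177.  48.] hi [600. 202.  68.]
scene pin_die 0 0.54 px [178, 309, 23, 21] med [ 557. -299.   44.] lo [ 541. -313.   40.] hi [ 567. -286.   70.]
scene pin_die 1 0.38 px [174, 337, 25, 32] med [ 621. -309.   64.] lo [ 601. -323.   40.] hi [ 628. -296.   80.]
scene cup_die 0
[... 1130 characters left out ...]
303.   45.] lo [ 539. -314.   40.] hi [ 565. -287.   70.]
side cup_die 0 0.63 px [388, 381, 29, 30] med [ 491. -292.   54.] lo [ 476. -308.   44.] hi [ 509. -273.   56.]
side cup_die 1 0.3 px [204, 272, 29, 32] med [446.  43.  30.] lo [433.  33.  -0.] hi [467.  80.  36.]
wrist tamper_mid 0 0.84 px [217, 333, 47, 68] med [ 491. -101.   47.] lo [ 478. -114.    3.] hi [501. -94.  79.]
wrist dish 0 0.84 px [352, 283, 129, 124] med [610. -75.   2.] lo [ 559. -123.    1.] hi [660. -24.  17.]
wrist dish 1 0.56 px [91, 340, 80, 69] med [ 353. -131.    2.] lo [ 328. -160.   -0.] hi [ 391. -103.   12.]
wrist press 0 0.6 px [325, 22, 142, 44] med [588. 146.  11.] lo [533. 134.   5.] hi [635. 158.  15.]
```

Run:
```python
from h import *
for cam in("scene","side","wrist"):
    f=np.load(f"/tmp/{cam}1.npz"); d=f["d"]; s=sense()
    def C(n,k=0): return cloud(cam,d,cv2.dilate(np.load(f"/tmp/m_{cam}_{n}_{k}.npy").astype(np.uint8),np.ones((5,5)))>0,s)
    def rep(n,P,rad,lab):
        if len(P)>8: x,e=circ(P,rad); print(cam,n,lab,len(P),x.round(1),"res",e.round(2),"zmed",np.median(P[:,2]).round(1),"mid-extent",((P.min(0)+P.max(0))/2).round(1)[:2])
    if cam!="wrist":
        P=C("die_mid"); rep("die",P[(P[:,2]>50)&(P[:,2]<73)],13,"headside"); rep("die",P[P[:,2]>76.0],9,"top")
        P=C("sleeve"); t=P[P[:,2]>64]; rep("sleeve",t,None,"rim"); print(np.percentile(P[:,2],[50,80,90,95,99]).round(1))
        P=C("cup_die"); t=P[P[:,2]>52]; rep("cup",t,13,"top")
        P=C("pin_die"); t=P[P[:,2]>60]; rep("pin",t,6,"pin")
        P=C("press"); t=P[(P[:,2]>49)&(P[:,2]<54)]; rep("collar",t,28,"top"); 
        col=P[(P[:,2]>60)&(P[:,2]<140)&(P[:,1]>250)]; print("column",np.median(col,0).round(0))
    P=C("tamper_mid"); rep("tamper",P[(P[:,2]>20)&(P[:,2]<72)],10,"handle"); rep("tamper",P[P[:,2]>79],None,"top")
    P=C("dish"); rep("dish",P[P[:,2]>16.5],57,"rim")
```

```text
scene die headside 181 [ 611.9 -310.1] res 0.5 zmed 61.6 mid-extent [ 619.2 -309.4]
scene die top 218 [ 613.1 -309.3] res 2.63 zmed 78.8 mid-extent [ 612.  -309.4]
scene sleeve rim 99 [586.8 189.2  11.7] res 1.54 zmed 66.3 mid-extent [587.2 189.3]
[53.9 65.2 66.5 67.1 68.1]
scene cup top 280 [ 495.5 -289.3] res 3.73 zmed 54.5 mid-extent [ 494.2 -289. ]
scene pin pin 65 [ 561.9 -299.8] res 9.15 zmed 66.9 mid-extent [ 577.5 -301.6]
scene collar top 499 [585.5 193.2] res 14.69 zmed 52.2 mid-extent [588.5 238.3]
column [613. 292. 101.]
scene tamper handle 234 [ 486.8 -107.7] res 0.58 zmed 47.0 mid-extent [ 491.7 -108.2]
scene tamper top 56 [ 489.  -108.2    6.7] res 1.68 zmed 80.5 mid-extent [ 488.8 -107.8]
scene dish rim 327 [608.6 -72.2] res 1.28 zmed 18.2 mid-extent [608.2 -71.9]
side die headside 243 [ 612.6 -311. ] res 0.57 zmed 61.9 mid-extent [ 607.9 -312. ]
side die top 272 [ 611.4 -311.6] res 2.73 zmed 79.0 mid-extent [ 612.3 -311. ]
side sleeve rim 103 [584.7 187.1  11.7] res 1.67 zmed 66.4 mid-extent [584.8 187.9]
[54.4 65.3 66.6 67.3 68.3]
side cup top 590 [ 493.  -290.8] res 3.75 zmed 53.9 mid-extent [ 493.2 -290.3]
side pin pin 81 [ 554.4 -299.9] res 1.56 zmed 65.5 mid-extent [ 551.9 -301. ]
side collar top 439 [586.8 194.7] res 16.36 zmed 51.9 mid-extent [586.  238.9]
column [587. 290. 103.]
side tamper handle 365 [ 486.3 -108.6] res 0.65 zmed 46.5 mid-extent [ 484.7 -111.5]
side tamper top 93 [ 485.4 -110.2    6.4] res 1.82 zmed 80.1 mid-extent [ 485.3 -110.3]
side dish rim 355 [605.9 -73.7] res 1.42 zmed 18.0 mid-extent [606.5 -72.9]
wrist tamper handle 711 [ 487.9 -108.3] res 0.25 zmed 48.7 mid-extent [ 489.  -103.9]
wrist tamper top 140 [ 488.  -107.3    5.9] res 1.66 zmed 79.4 mid-extent [ 488.3 -107.7]
wrist dish rim 818 [608.6 -72. ] res 1.01 zmed 17.1 mid-extent [608.8 -71.9]
```

Run:
```python
from h import *
out=[]
for cam,b in(("scene",(120,250,240,400)),("side",(310,300,530,470))):
    p=np.load(f"/tmp/{cam}1.npz")["p"][:,:,::-1]; c=p[b[1]:b[3],b[0]:b[2]]; out.append(cv2.resize(c,(400,400*c.shape[0]//c.shape[1]) ,interpolation=cv2.INTER_CUBIC))
h=max(o.shape[0] for o in out); out=[cv2.copyMakeBorder(o,0,h-o.shape[0],0,0,0) for o in out]
cv2.imwrite("pics/crop1.png",np.hstack(out))
```

```text
(no output)
```

View pics/crop1.png

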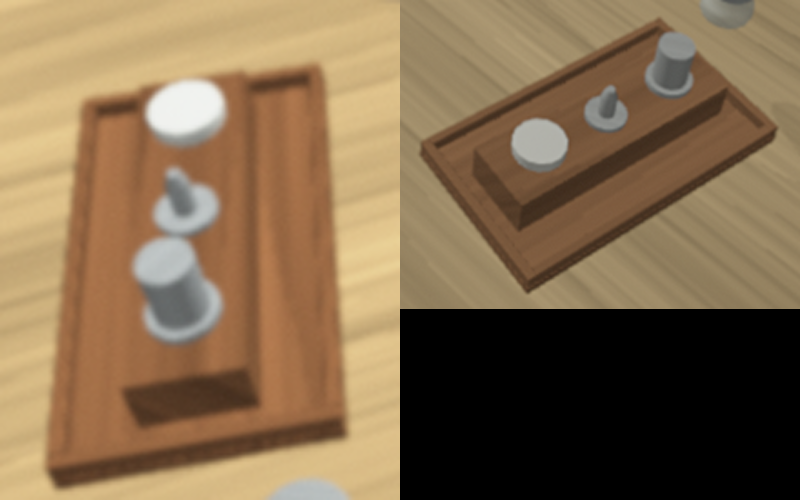

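The crop confirms it: the thick plain cylinder is at crop (165,290) left and (675,60) right, at the end of the tray nearest the jar. The pin and white-disc dies are clearly different. The die is at about (612,-310), top 78.5, and the tray yaw is about -9.8°. I'll move above it.

```bash
python3 -m pendant '1.26 10.34 2.3 0 0 -13.4 0.3;1.26 10.34 2.3 0 0 -13.4 0.3;1.26 10.34 2.3 0 0 -13.4 0.3;1.26 10.34 2.3 0 0 -13.4 0.3;1.26 10.34 2.3 0 0 -13.4 0.3;1.26 10.34 2.3 0 0 -13.4 0.3;1.26 10.34 2.3 0 0 -13.4 0.3;1.26 10.34 2.3 0 0 -13.4 0.3;1.26 10.34 2.3 0 0 -13.4 0.3;1.26 10.34 2.3 0 0 -13.4 0.3'
python3 - <<'E'
from h import *
s=sense();print(R.from_rotvec(s["ee_rot"]).as_matrix().round(3),np.round(s["ee_pos"],1),np.round(s["joint_pos"],2),s["clock"])
E
```

```text
clock: 2.08
ee_pos: [612.3, -313.2, 160.8]
ee_rot: [-2.561, -1.817, 0.001]
ft_force: [-0.4, 1.3, 1.0]
opening: 55.5
[[ 0.33   0.944 -0.001]
 [ 0.944 -0.33   0.   ]
 [-0.    -0.001 -1.   ]] [ 612.3 -313.2  160.8] [-0.53  0.51  1.34 -0.    1.28 -1.77] 2.0833
```

```bash
python3 -m pendant '0 0 0 0 0 -1.6 0.3;0 0 0 0 0 -1.6 0.3;0 0 0 0 0 -1.6 0.3;0 0 0 0 0 -1.6 0.3'
cat > wdie.py <<'E'
from h import *
import sys
tag=sys.argv[1]
s=sense();p,d=read_camera("wrist");im=p[:,:,::-1].copy()
M=R.from_rotvec(s["ee_rot"]).as_matrix();print("yaw",np.degrees(np.arctan2(M[1,0],M[0,0])).round(2),"tilt z",M[:,2].round(4),np.round(s["ee_pos"],1),s["clock"])
for r in silhouettes("die_mid","wrist")[:3]:
    m=r["mask"]; x=r["rect"]; P=cloud("wrist",d,cv2.dilate(m.astype(np.uint8),np.ones((3,3)))>0,s)
    t=P[P[:,2]>76]; print(round(r["p"],2),[round(x[0]*640),round(x[1]*480)],np.median(P,0).round(1),"top n",len(t),((np.percentile(t,2,axis=0)+np.percentile(t,98,axis=0))/2).round(1) if len(t) else'', (np.percentile(t,98,axis=0)-np.percentile(t,2,axis=0)).round(1) if len(t) else'',np.median(t[:,2]) if len(t) else '')
    sd=P[(P[:,2]>50)&(P[:,2]<73)]
    if len(sd)>8: print("side",circ(sd,13))
cv2.imwrite(f"pics/{tag}.png",im)
E
python3 wdie.py w1
```

```text
clock: 2.42
ee_pos: [612.3, -313.2, 160.6]
ee_rot: [-2.402, -2.023, 0.001]
ft_force: [1.0, 0.4, -0.8]
opening: 55.2
yaw 80.21 tilt z [-1.5e-03  6.0e-04 -1.0e+00] [ 612.3 -313.2  160.6] 2.4167
0.7 [319, 238] [ 608.9 -309.8   76.2] top n 1565 [ 613.1 -310.3   77.2] [23.4 23.1  2.2] 77.03582482207597
side (array([ 613.38720329, -310.29648651]), np.float64(0.08948223481690579))
```

View pics/w1.png

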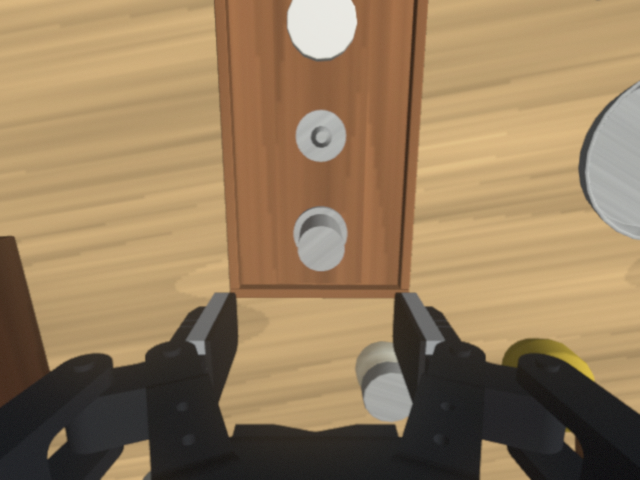

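The wrist view shows the thick die at (320,240), with the pin die at (320,135) and the white disc at (322,20). The jar is at (385,385). I'll check the jar's clearance before going down.

```bash
python3 - <<'E'
from h import *
print(at_height("wrist",[[388,392]],45), at_height("wrist",[[560,360]],90))
E
python3 -m pendant '0.1 0 1.2 0 0 0 0.3;0.1 0 2.4 0 0 0 0.3;0.1 0 3 0 0 0 0.3;0.1 0 3 0 0 0 0.3'
```

```text
[[ 733.34550345 -281.88854063   45.        ]] [[ 696.49656165 -187.94749113   90.        ]]
clock: 2.85
ee_pos: [609.3, -307.7, 65.7]
ee_rot: [-2.395, -2.017, 0.006]
ft_force: [-0.8, 0.9, -0.7]
opening: 55.7
```

```bash
python3 -m pendant '0 0 0 0 0 0 0.3;0 0 0 0 0 0 0.3'
python3 - <<'E'
from h import *
s=sense();M=R.from_rotvec(s["ee_rot"]).as_matrix();print(M.round(4),np.round(s["ee_pos"],2))
E
```

```text
clock: 3.02
ee_pos: [609.5, -307.6, 66.2]
ee_rot: [-2.395, -2.017, 0.006]
ft_force: [0.4, 0.2, 0.8]
opening: 55.4
[[ 0.1701  0.9854 -0.0098]
 [ 0.9854 -0.17    0.0056]
 [ 0.0038 -0.0106 -0.9999]] [ 609.53 -307.55   66.17]
```

```bash
cat > to.py <<'E'
# print shift/turn (pendant units) to reach TCP x y z [yaw deg], tool straight down
from h import *
import sys
a=[float(v) for v in sys.argv[1:]]
s=sense();M=R.from_rotvec(s["ee_rot"]).as_matrix();p=np.array(s["ee_pos"])
yaw=np.arctan2(M[1,0],M[0,0]) if len(a)<4 else np.radians(a[3])
G=np.array([[np.cos(yaw),np.sin(yaw),0],[np.sin(yaw),-np.cos(yaw),0],[0,0,-1]])
print("now",p.round(1),"yaw",np.degrees(np.arctan2(M[1,0],M[0,0])).round(2),"tool z",M[:,2].round(4),"F",np.round(s["ft_force"],1),"open",round(s["opening"],1),"t",round(s["clock"],2))
print("shift",(M.T@(np.array(a[:3])-p)/30).round(3),"turn",(R.from_matrix(M.T@G).as_rotvec()/np.radians(6)).round(3))
E
python3 to.py 613 -310.3 66 80.2
```

```text
now [ 609.5 -307.6   66.2] yaw 80.21 tool z [-0.0098  0.0056 -0.9999] F [0.4 0.2 0.8] open 55.4 t 3.02
shift [-0.071  0.129  0.004] turn [-0.102 -0.036  0.001]
```

```bash
python3 -m pendant '-0.07 0.13 0 -0.1 -0.04 0 0.3;-0.07 0.13 0 -0.1 -0.04 0 0.3;-0.07 0.13 0 -0.1 -0.04 0 0.3'; python3 to.py 613 -310.3 47.5 80.2
```

```text
clock: 3.27
ee_pos: [614.3, -311.1, 68.0]
ee_rot: [2.4, 2.021, 0.001]
ft_force: [0.6, -0.3, 1.1]
opening: 55.3
now [ 614.3 -311.1   68. ] yaw 80.2 tool z [ 0.003  -0.0022 -1.    ] F [ 0.6 -0.3  1.1] open 55.3 t 3.27
shift [ 0.019 -0.048  0.684] turn [ 0.032  0.016 -0.   ]
```

```bash
python3 -m pendant '0.02 -0.05 0.3 0.03 0.02 0 0.3;0.02 -0.05 0.5 0.03 0.02 0 0.3;0.02 -0.05 0.68 0.03 0.02 0 0.3;0.02 -0.05 0.68 0.03 0.02 0 0.3;0.02 -0.05 0.68 0.03 0.02 0 0.3'; python3 to.py 613 -310.3 47.5 80.2
```

```text
clock: 3.68
ee_pos: [612.3, -309.9, 46.6]
ee_rot: [-2.402, -2.022, 0.0]
ft_force: [-0.4, -0.7, -0.6]
opening: 55.6
now [ 612.3 -309.9   46.6] yaw 80.2 tool z [-0.0015  0.0014 -1.    ] F [-0.4 -0.7 -0.6] open 55.6 t 3.68
shift [-0.01   0.027 -0.031] turn [-0.017 -0.01  -0.   ]
```

Position is good, so I'll close the gripper.

```bash
python3 -m pendant '-0.01 0.03 -0.03 0 0 0 -1;-0.01 0.03 -0.03 0 0 0 -1;-0.01 0.03 -0.03 0 0 0 -1;-0.01 0.03 -0.03 0 0 0 -1;-0.01 0.03 -0.03 0 0 0 -1;-0.01 0.03 -0.03 0 0 0 -1;-0.01 0.03 -0.03 0 0 0 -1;-0.01 0.03 -0.03 0 0 0 -1'; python3 to.py 613 -310.3 47.5 80.2
```

```text
clock: 4.35
ee_pos: [613.5, -310.5, 47.8]
ee_rot: [-2.402, -2.023, -0.0]
ft_force: [1.0, -0.5, 2.0]
opening: 24.2
now [ 613.5 -310.5   47.8] yaw 80.2 tool z [-6.e-04  9.e-04 -1.e+00] F [ 1.  -0.5  2. ] open 24.2 t 4.35
shift [ 0.005 -0.018  0.011] turn [-0.008 -0.007 -0.   ]
```

```bash
python3 -m pendant '0 0 -0.4 0 0 0 -1;0 0 -0.9 0 0 0 -1;0 0 -1.7 0 0 0 -1;0 0 -2.7 0 0 0 -1;0 0 -3.7 0 0 0 -1;0 0 -4 0 0 0 -1;0 0 -4 0 0 0 -1;0 0 -4 0 0 0 -1'; python3 to.py 613 -310.3 167.5 80.2
python3 - <<'E'
from h import *
p,d=read_camera("scene");q,e=read_camera("side");np.savez("/tmp/l.npz",p=p,d=d,q=q,e=e)
cv2.imwrite("pics/lift.png",np.hstack([cv2.resize(p[200:400,60:300],(384,320)),cv2.resize(q[200:450,300:600],(384,320))])[:,:,::-1])
E
```

```text
clock: 5.02
ee_pos: [613.1, -310.4, 167.6]
ee_rot: [-2.402, -2.023, 0.0]
ft_force: [0.6, -0.4, -1.7]
opening: 24.1
now [ 613.1 -310.4  167.6] yaw 80.2 tool z [-9.e-04  1.e-03 -1.e+00] F [ 0.6 -0.4 -1.7] open 24.1 t 5.02
shift [ 0.003 -0.005  0.003] turn [-0.01  -0.008 -0.   ]
```

View pics/lift.png

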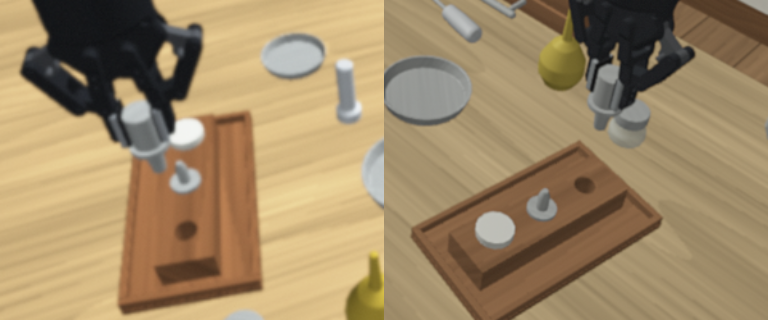

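The die is lifted upright and the bystanders haven't moved. I'll carry it above the socket.

```bash
python3 to.py 586.5 188.5 150 80.2; python3 -m pendant '16.2 -3.7 0 0 0 0 -1;16.2 -3.7 0 0 0 0 -1;16.2 -3.7 0 0 0 0 -1;16.2 -3.7 0 0 0 0 -1;16.2 -3.7 0 0 0 0 -1;16.2 -3.7 0 0 0 0 -1;16.2 -3.7 0 0 0 0 -1;16.2 -3.7 0 0 0 0 -1;16.2 -3.7 0 0 0 0 -1;16.2 -3.7 0 0 0 0 -1'; python3 to.py 586.5 188.5 150 80.2
```

```text
now [ 612.  -309.7  165.4] yaw 80.2 tool z [-0.0047  0.0032 -1.    ] F [ 0.3  0.4 -1.6] open 24.8 t 5.12
shift [16.22  -3.661  0.569] turn [-0.049 -0.022 -0.   ]
clock: 5.95
ee_pos: [588.0, 107.1, 164.8]
ee_rot: [-2.397, -2.018, 0.008]
ft_force: [0.5, -0.4, -2.3]
opening: 24.3
now [588.  107.1 164.8] yaw 80.19 tool z [-0.0092  0.0026 -1.    ] F [ 0.5 -0.4 -2.3] open 24.3 t 5.95
shift [ 2.665 -0.506  0.5  ] turn [-0.091 -0.01  -0.002]
```

```bash
python3 -m pendant '2.67 -0.5 0.5 -0.09 0 0 -1;2.67 -0.5 0.5 -0.09 0 0 -1;2.67 -0.5 0.8 -0.09 0 0 -1;2.67 -0.5 0.8 -0.09 0 0 -1;2.67 -0.5 0.8 -0.09 0 0 -1;2.67 -0.5 0.8 -0.09 0 0 -1'; python3 to.py 586.5 188.5 140 80.2
python3 - <<'E'
from h import *
p,d=read_camera("scene");q,e=read_camera("side");np.savez("/tmp/s.npz",p=p,d=d,q=q,e=e,pos=sense()["ee_pos"])
print(sense()["ee_pos"])
cv2.imwrite("pics/sock.png",np.hstack([cv2.resize(p[170:290,380:520],(400,343),interpolation=cv2.INTER_CUBIC),cv2.resize(q[90:240,140:310],(389,343),interpolation=cv2.INTER_CUBIC)])[:,:,::-1])
E
```

```text
clock: 6.45
ee_pos: [586.1, 187.3, 140.0]
ee_rot: [-2.403, -2.022, 0.003]
ft_force: [-0.0, -0.9, -1.8]
opening: 24.1
now [586.1 187.3 140. ] yaw 80.14 tool z [-2.2e-03 -2.0e-04 -1.0e+00] F [-0.  -0.9 -1.8] open 24.1 t 6.45
shift [ 0.041  0.007 -0.002] turn [-0.021  0.005 -0.01 ]
[586.94414214 187.00287451 141.01562185]
```

View pics/sock.png

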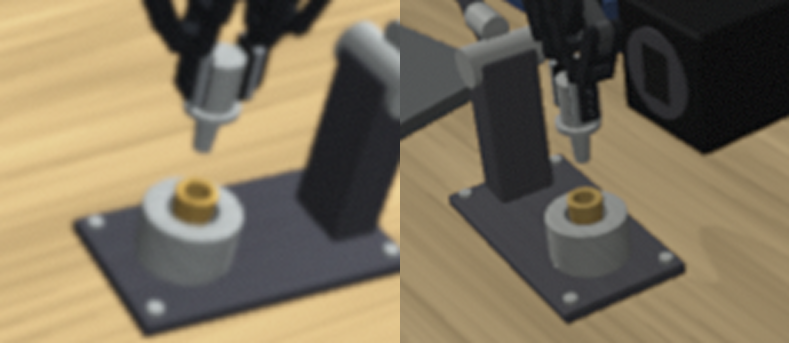

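```bash
cat > rel.py <<'E'
from h import *
def rel(cam,p,d,tcp,zm=66):
    P=cloud(cam,d,np.ones(d.shape,bool)); 
    near=np.hypot(P[:,0]-tcp[0],P[:,1]-tcp[1])
    zb=tcp[2]-38.5
    out={}
    def fit(lo,hi,rad,c,rm):
        m=(P[:,2]>lo)&(P[:,2]<hi)&(np.hypot(P[:,0]-c[0],P[:,1]-c[1])<rm); 
        return (len(P[m]),)+(circ(P[m],rad) if m.sum()>8 else ((np.nan,np.nan),0))
    Q=P[(P[:,2]>zb-3)&(P[:,2]<zb+28)&(near<14)]
    # tapered shank fit with free axis tilt
    f=lambda a:np.hypot(Q[:,0]-a[0]-a[2]*(Q[:,2]-zb),Q[:,1]-a[1]-a[3]*(Q[:,2]-zb))-(6+0.1*(Q[:,2]-zb))
    r=least_squares(f,[*tcp[:2],0,0],loss='soft_l1',f_scale=.5)
    print(cam,"shank n",len(Q),"lower-end xy",r.x[:2].round(1),"tilt",r.x[2:].round(3),"res",np.abs(r.fun).mean().round(2),"zmin",np.percentile(Q[:,2],1).round(1))
    print("   head",fit(tcp[2]+5,tcp[2]+28,13,tcp,18))
    S=P[(P[:,2]>54)&(P[:,2]<zm-2)&(near<17)]; print("   sleeve side n",len(S),circ(S,None),circ(S,12))
    T=P[(P[:,2]>zm-1)&(P[:,2]<zm+4)&(near<17)]; print("   rim n",len(T),circ(T,None),"ext mid",((T.min(0)+T.max(0))/2).round(1),"z",np.percentile(T[:,2],[50,90]).round(1))
    C=P[(P[:,2]>49)&(P[:,2]<54)&(near<36)]
    C2=P[(P[:,2]>20)&(P[:,2]<48)&(near<36)]; print("   collar side r32",circ(C2,32))
E
python3 - <<'E'
from rel import *
f=np.load("/tmp/s.npz");t=f["pos"]; rel("scene",f["p"],f["d"],t); rel("side",f["q"],f["e"],t)
E
```

```text
scene shank n 79 lower-end xy [584.7 187.2] tilt [0.032 0.012] res 0.58 zmin 102.8
   head (188, array([585.82937086, 188.43710988]), np.float64(1.6913204196610687))
   sleeve side n 93 (array([588.02020743, 187.89239532,  11.00641149]), np.float64(0.9326406509654751)) (array([588.14995096, 188.2238298 ]), np.float64(1.2582911764119604))
   rim n 83 (array([587.01494788, 189.07140369,  11.73655522]), np.float64(1.3889937193461617)) ext mid [586.7 189.8  66.7] z [66.5 67.6]
   collar side r32 (array([585.73870602, 190.23865823]), np.float64(1.5459020056163992))
side shank n 99 lower-end xy [585.9 186.1] tilt [-0.029 -0.026] res 0.85 zmin 101.8
   head (76, array([584.85332962, 188.27741589]), np.float64(1.1156732078158276))
   sleeve side n 92 (array([583.87728174, 186.32434182,  11.01777811]), np.float64(1.1694422038919736)) (array([584.18079732, 186.55379417]), np.float64(1.3924281807205952))
   rim n 81 (array([584.48863561, 187.3860351 ,  11.63644921]), np.float64(1.7999932501924185)) ext mid [584.4 187.5  66.9] z [66.2 67.8]
   collar side r32 (array([585.51816599, 190.13247779]), np.float64(1.7663955535222537))
```

Run:
```python
from h import *
s=sense();p,d=read_camera("wrist");np.savez("/tmp/w.npz",p=p,d=d,pos=s["ee_pos"],rot=s["ee_rot"])
print(s["ee_pos"])
im=p[:,:,::-1].copy()
pt=project("wrist",[[586,188.5,66]],s)[0];print(pt)
cv2.imwrite("pics/ws.png",im)
x,y=int(pt[0]),int(pt[1]);
P=cloud("wrist",d,np.ones(d.shape,bool),s); near=np.hypot(P[:,0]-586,P[:,1]-188)
T=P[(P[:,2]>63)&(P[:,2]<70)&(near<17)];print(len(T)); 
if len(T)>8: print(circ(T,None),np.median(T,0))
```

```text
[586.94414214 187.00287451 141.01562185]
[317.19480944 249.74266746]
957
(array([586.05630314, 190.26268141,  11.29895387]), np.float64(1.3903030222189148)) [581.57757631 193.18409541  65.12218387]
```

View pics/ws.png

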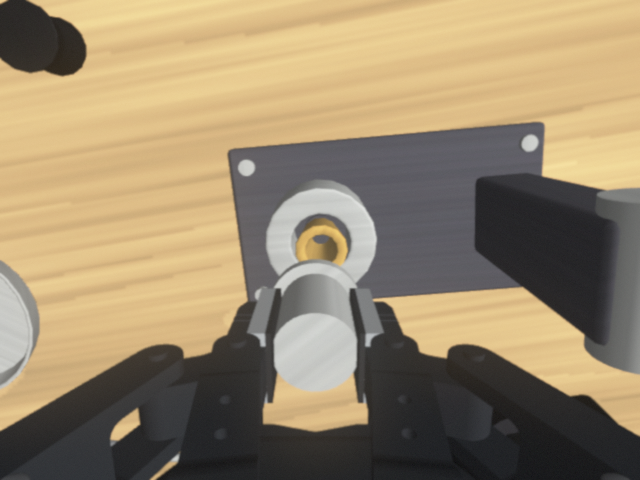

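Run:
```python
from h import *
w=np.load("/tmp/w.npz")["p"];f=np.load("/tmp/s.npz")
cs=[(w,(250,170,390,400)),(f["p"],(430,195,480,265)),(f["q"],(190,110,240,200))]
o=[]
for im,(a,b,c,d) in cs:
    k=560/(d-b); o.append(cv2.resize(im[b:d,a:c],None,fx=k,fy=k,interpolation=cv2.INTER_CUBIC)[:560]); print(k,o[-1].shape)
h=min(x.shape[0] for x in o); im=np.hstack([x[:h] for x in o]); k=min(1,800/im.shape[1]); im=cv2.resize(im,None,fx=k,fy=k); print(k,im.shape)
cv2.imwrite("pics/c3.png",im[:,:,::-1])
for n,im in(("w",w),("scene",f["p"]),("side",f["q"])):
    hsv=cv2.cvtColor(im,cv2.COLOR_RGB2HSV); 
    b={"w":(285,205,360,275),"scene":(436,225,466,258),"side":(205,165,240,195)}[n]
    sub=hsv[b[1]:b[3],b[0]:b[2]]; m=(sub[:,:,1]>100)&(sub[:,:,0]<30); v,u=np.nonzero(m); print(n,m.sum(),"cols",u.min()+b[0],u.max()+b[0],"rows",v.min()+b[1],v.max()+b[1])
    for r in range(v.min(),v.max()+1,2):
        uu=u[v==r]; print(r+b[1],uu.min()+b[0],uu.max()+b[0],(uu.min()+uu.max())/2+b[0]) if len(uu) else 0
```

```text
2.4347826086956523 (560, 341, 3)
8.0 (560, 400, 3)
6.222222222222222 (560, 311, 3)
0.7604562737642585 (426, 800, 3)
w 1587 cols 296 347 rows 218 264
218 323 323 323.0
220 314 328 321.0
222 311 331 321.0
224 308 333 320.5
226 307 335 321.0
228 306 337 321.5
230 304 338 321.0
232 303 340 321.5
234 301 341 321.0
236 300 343 321.5
238 299 344 321.5
240 298 345 321.5
242 297 345 321.0
244 296 346 321.0
246 296 346 321.0
248 296 347 321.5
250 296 347 321.5
252 296 347 321.5
254 296 346 321.0
256 297 345 321.0
258 298 345 321.5
260 299 343 321.0
262 334 342 338.0
264 338 340 339.0
scene 209 cols 441 462 rows 230 247
230 448 462 455.0
232 445 453 449.0
234 443 454 448.5
236 442 455 448.5
238 442 455 448.5
240 441 455 448.0
242 441 454 447.5
244 441 453 447.0
246 444 452 448.0
side 198 cols 214 227 rows 172 187
172 218 224 221.0
174 214 226 220.0
176 214 227 220.5
178 214 227 220.5
180 214 227 220.5
182 214 227 220.5
184 215 227 221.0
186 216 225 220.5
```

View pics/c3.png

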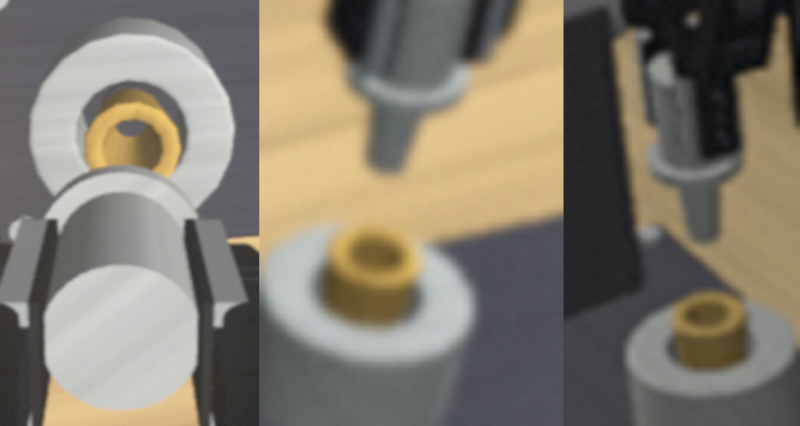

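Run:
```python
from h import *
w=np.load("/tmp/w.npz"); s={"ee_pos":w["pos"],"ee_rot":w["rot"]}
t=w["pos"]; print("tcp",t)
print("mouth  scene",at_height("scene",[[449.1,236.9]],66.5),"side",at_height("side",[[220.96,175.9]],66.5),"wrist",at_height("wrist",[[321.4,250]],66.5,s))
zb=t[2]-38.5
print("shank end scene",at_height("scene",[[450.9,222.0]],zb),"side",at_height("side",[[220.2,160.2]],zb))
print("flange low scene",at_height("scene",[[454.5,209]],zb+32),"side",at_height("side",[[218.1,143]],zb+32))
# head top and flange projections in wrist for die at TCP
M=R.from_rotvec(w["rot"]).as_matrix()
for dz,r in((-30.5,13),(3.5,17),(8.5,17)):
    a=np.linspace(0,2*np.pi,200); C=np.c_[r*np.cos(a),r*np.sin(a),0*a+dz]@M.T+t; q=project("wrist",C,s); print("wrist dz",dz,"cols",q[:,0].min().round(1),q[:,0].max().round(1),"rows",q[:,1].min().round(1),q[:,1].max().round(1))
g=cv2.cvtColor(w["p"],cv2.COLOR_RGB2GRAY)
for row in (330,350,370,380): print(row,g[row,262:370:1].tolist()) if row==380 else 0
```

```text
tcp [586.94414214 187.00287451 141.01562185]
mouth  scene [[587.21939294 191.16459279  66.5       ]] side [[586.46058525 188.80886587  66.5       ]] wrist [[586.37955049 190.70686773  66.5       ]]
shank end scene [[587.46571897 187.04515002 102.51562185]] side [[584.85831661 183.12438528 102.51562185]]
flange low scene [[591.50546344 184.64770387 134.51562185]] side [[586.3724318  186.26490931 134.51562185]]
wrist dz -30.5 cols 270.6 359.2 rows 314.7 394.1
wrist dz 3.5 cols 269.1 360.6 rows 263.8 348.5
wrist dz 8.5 cols 270.5 359.3 rows 259.6 342.0
380 [58, 58, 58, 57, 61, 63, 65, 63, 65, 63, 59, 55, 58, 91, 150, 180, 188, 187, 187, 189, 188, 190, 193, 197, 198, 198, 197, 195, 194, 195, 194, 193, 193, 193, 195, 195, 195, 196, 197, 197, 199, 199, 200, 200, 202, 202, 200, 200, 200, 200, 200, 200, 201, 201, 202, 203, 204, 204, 205, 205, 206, 205, 205, 205, 206, 205, 205, 205, 204, 204, 203, 203, 202, 202, 203, 204, 203, 203, 203, 203, 204, 203, 204, 202, 202, 200, 200, 201, 200, 201, 201, 191, 150, 88, 54, 51, 57, 64, 68, 68, 66, 68, 60, 53, 48, 48, 49, 47]
```

Run:
```python
from h import *
f=np.load("/tmp/s.npz"); t=f["pos"]
def edges(im,row,a,b):
    g=cv2.GaussianBlur(im.astype(float),(1,3),0)[row,a:b].copy()
    d=np.abs(np.diff(g,axis=0)).sum(1); return d
p,q=f["p"],f["q"]
for im,rows,a,b,n in((p,(212,215,218,221),438,466,"scene"),(q,(148,151,154,157,160),205,235,"side")):
    for r in rows: print(n,r,a,edges(im,r,a,b).round().astype(int).tolist())
for im,rows,a,b,n in((p,(234,236,238,240,242,244),436,462,"scene"),(q,(174,177,180,183),207,235,"side")):
    for r in rows: print(n,r,a,(im[r,a:b,0].astype(int)-im[r,a:b,2]).tolist())
for cam,uv in(("scene",[[449.1,236.9]]),("side",[[220.96,175.9]])):
    m=at_height(cam,uv,66.5)[0]
    for z in (66.5,102.5,110,120,130): print(cam,z,project(cam,[[m[0],m[1],z]]).round(1))
```

```text
scene 212 438 [1, 5, 3, 0, 4, 7, 12, 30, 55, 89, 44, 11, 24, 17, 22, 12, 1, 6, 11, 8, 9, 15, 23, 34, 44, 24, 9]
scene 215 438 [3, 1, 2, 2, 4, 1, 1, 18, 66, 105, 62, 7, 15, 5, 4, 9, 38, 84, 72, 34, 11, 4, 4, 4, 4, 4, 1]
scene 218 438 [2, 7, 2, 6, 0, 1, 3, 35, 99, 108, 37, 8, 10, 4, 8, 41, 93, 83, 33, 2, 1, 3, 0, 3, 1, 4, 1]
scene 221 438 [2, 2, 2, 2, 2, 0, 4, 36, 89, 94, 38, 6, 4, 10, 46, 91, 68, 24, 3, 5, 4, 3, 3, 2, 4, 1, 7]
side 148 205 [13, 6, 12, 26, 28, 26, 13, 4, 6, 3, 4, 6, 7, 6, 9, 18, 8, 27, 40, 34, 28, 12, 1, 2, 1, 1, 2, 2, 1]
side 151 205 [44, 1, 2, 7, 0, 0, 2, 14, 47, 65, 21, 3, 1, 4, 9, 14, 25, 91, 66, 9, 6, 2, 6, 4, 4, 3, 1, 2, 2]
side 154 205 [78, 11, 6, 6, 3, 1, 3, 2, 22, 60, 56, 9, 1, 2, 9, 12, 24, 89, 64, 8, 4, 2, 4, 4, 2, 0, 4, 4, 2]
side 157 205 [109, 14, 15, 31, 32, 14, 36, 18, 6, 39, 68, 31, 2, 1, 11, 14, 26, 90, 63, 10, 2, 1, 3, 2, 2, 0, 1, 2, 0]
side 160 205 [104, 51, 6, 31, 62, 41, 18, 48, 55, 37, 14, 47, 29, 11, 3, 10, 43, 57, 28, 2, 1, 3, 5, 3, 0, 0, 2, 2, 2]
scene 234 436 [8, 1, -1, -3, 6, 36, 77, 103, 110, 103, 91, 82, 81, 83, 86, 93, 99, 100, 88, 73, 61,
[... 654 characters left out ...]
 -3, 8, 35, 61, 69, 65, 61, 59, 55, 55, 54, 56, 63, 70, 77, 75, 53, 22, 10, 13, 21, 32, 41, 50]
side 177 207 [-1, 1, 2, 0, 2, 22, 59, 75, 68, 53, 45, 46, 48, 50, 51, 52, 56, 66, 73, 75, 66, 33, 7, 1, 1, 1, 0, 1]
side 180 207 [0, 1, 1, 1, 1, 7, 30, 57, 64, 67, 69, 69, 70, 69, 68, 65, 62, 56, 50, 46, 40, 23, 5, 1, 1, 2, 1, 0]
side 183 207 [1, 1, 1, 1, 1, 1, 17, 40, 50, 50, 48, 49, 50, 50, 49, 50, 48, 46, 45, 45, 39, 18, 3, 1, 1, 2, 2, 1]
scene 66.5 [[449.1 236.9]]
scene 102.5 [[452.8 221.4]]
scene 110 [[453.6 218. ]]
scene 120 [[454.6 213.5]]
scene 130 [[455.7 208.8]]
side 66.5 [[221.  175.9]]
side 102.5 [[219.  158.5]]
side 110 [[218.6 154.8]]
side 120 [[218.1 149.8]]
side 130 [[217.5 144.7]]
```

Three independent measures agree on the correction from the current pose: scene+side shank edges give (+0.8,+3.4) mm, and wrist ring vs head gives (+0.1,+3.7). The wrist crop shows the brass mouth at (321,250) and the head at (315,352), with the die vertical.

```bash
python3 to.py 587.3 190.5 120 80.2
```

```text
now [587.1 187.1 141.3] yaw 80.06 tool z [ 5.e-04  9.e-04 -1.e+00] F [ 0.2  0.4 -0.7] open 24.5 t 6.6
shift [ 0.112 -0.013  0.71 ] turn [ 0.003 -0.009 -0.023]
```

```bash
python3 -m pendant '0.11 -0.01 0.3 0 0 0 -1;0.11 -0.01 0.6 0 0 0 -1;0.11 -0.01 0.6 0 0 0 -1;0.11 -0.01 0.6 0 0 0 -1;0.11 -0.01 0.6 0 0 0 -1';python3 to.py 587.3 190.5 105 80.2
```

```text
clock: 7.02
ee_pos: [587.2, 190.2, 122.9]
ee_rot: [-2.405, -2.02, -0.0]
ft_force: [0.1, 0.0, -1.4]
opening: 24.6
now [587.2 190.2 122.9] yaw 80.05 tool z [-3.e-04  7.e-04 -1.e+00] F [ 0.1  0.  -1.4] open 24.6 t 7.02
shift [0.011 0.001 0.598] turn [-0.003 -0.006 -0.025]
```

```bash
python3 -m pendant '0.01 0 0.25 0 0 0 -1;0.01 0 0.5 0 0 0 -1;0.01 0 0.5 0 0 0 -1;0.01 0 0.5 0 0 0 -1'
python3 - <<'E'
from h import *
s=sense();print(np.round(s["ee_pos"],1));p,d=read_camera("scene");q,e=read_camera("side")
for n,im,a,b,rows in(("scene",p,436,466,(228,231,236,238)),("side",q,207,235,(164,167,170,177))):
    for r in rows: print(n,r,a,np.abs(np.diff(im[r,a:b].astype(float),axis=0)).sum(1).astype(int).tolist())
a=cv2.resize(p[180:265,420:490],None,fx=5,fy=5,interpolation=cv2.INTER_CUBIC);b=cv2.resize(q[110:200,180:260],None,fx=4.72,fy=4.72,interpolation=cv2.INTER_CUBIC)
h=min(len(a),len(b));cv2.imwrite("pics/c4.png",np.hstack([a[:h],b[:h]])[:,:,::-1])
E
```

```text
clock: 7.35
ee_pos: [586.5, 190.4, 107.0]
ee_rot: [-2.404, -2.02, 0.002]
ft_force: [0.2, 0.0, -1.4]
opening: 24.7
[586.5 190.4 107. ]
scene 228 436 [5, 6, 5, 3, 2, 3, 2, 8, 41, 102, 83, 20, 11, 16, 7, 9, 5, 27, 46, 22, 16, 19, 27, 20, 13, 8, 2, 1, 1]
scene 231 436 [6, 8, 7, 7, 1, 3, 5, 22, 68, 106, 69, 11, 12, 5, 1, 13, 60, 73, 50, 21, 4, 0, 2, 1, 2, 0, 3, 3, 3]
scene 236 436 [3, 3, 16, 47, 57, 46, 18, 65, 91, 51, 21, 19, 8, 9, 14, 35, 73, 94, 72, 49, 41, 42, 73, 87, 63, 35, 4, 4, 3]
scene 238 436 [2, 19, 62, 102, 74, 54, 52, 7, 43, 44, 21, 9, 6, 7, 8, 21, 69, 95, 63, 51, 49, 17, 15, 38, 70, 103, 86, 34, 4]
side 164 207 [11, 2, 24, 21, 4, 6, 12, 14, 8, 1, 3, 9, 6, 15, 14, 9, 48, 55, 29, 17, 9, 6, 1, 2, 1, 8, 3]
side 167 207 [20, 6, 4, 6, 3, 6, 25, 31, 1, 4, 1, 1, 5, 12, 8, 46, 78, 48, 2, 8, 7, 2, 2, 9, 5, 2, 2]
side 170 207 [15, 2, 1, 2, 2, 2, 4, 22, 28, 3, 1, 3, 5, 10, 18, 9, 33, 68, 56, 21, 11, 3, 6, 5, 5, 4, 2]
side 177 207 [72, 34, 12, 2, 23, 44, 39, 53, 70, 27, 6, 16, 9, 6, 7, 18, 49, 45, 1, 42, 40, 68, 50, 11, 2, 2, 0]
```

View pics/c4.png

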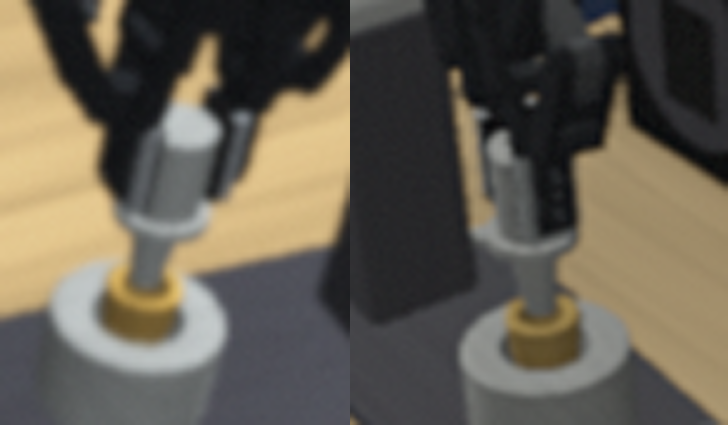

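Both views show the shank end centred in the brass mouth, at left (145,280) and right (540,305). I'll continue down gently.

```bash
python3 -m pendant '0.02 0.03 0.25 0 0 0 -1;0.02 0.03 0.5 0 0 0 -1;0.02 0.03 0.6 0 0 0 -1;0.02 0.03 0.6 0 0 0 -1'; python3 to.py 587.3 190.5 80 80.2
```

```text
clock: 7.78
ee_pos: [587.3, 190.9, 88.3]
ee_rot: [-2.404, -2.019, 0.003]
ft_force: [-0.6, -0.2, -2.0]
opening: 24.5
now [587.3 190.9  88.3] yaw 80.05 tool z [-2.7e-03  2.0e-04 -1.0e+00] F [-0.6 -0.2 -2. ] open 24.5 t 7.78
shift [-0.012  0.002  0.278] turn [-0.026  0.003 -0.024]
```

```bash
python3 -m pendant '-0.01 0 0.1 0 0 0 -1;-0.01 0 0.2 0 0 0 -1;-0.01 0 0.2 0 0 0 -1'; python3 -m pendant '0 0 0.05 0 0 0 -1;0 0 0.1 0 0 0 -1;0 0 0.1 0 0 0 -1'
```

```text
clock: 8.03
ee_pos: [586.9, 190.4, 81.6]
ee_rot: [-2.404, -2.019, 0.004]
ft_force: [-0.4, -0.1, -1.5]
opening: 24.2
clock: 8.28
ee_pos: [587.0, 190.4, 78.4]
ee_rot: [-2.404, -2.019, 0.004]
ft_force: [0.0, 0.1, -2.1]
opening: 24.3
```

```bash
python3 to.py 587.3 190.5 77.5 80.2
```

```text
now [587.  190.4  78.4] yaw 80.05 tool z [-3.6e-03 -1.0e-04 -1.0e+00] F [ 0.   0.1 -2.1] open 24.3 t 8.28
shift [0.004 0.009 0.029] turn [-0.034  0.006 -0.025]
```

Nearly seated, with no side force. I'll go down in small steps until it touches.

```bash
python3 -m pendant '0 0 0.04 -0.03 0 0 -1;0 0 0.05 -0.03 0 0 -1'; python3 -m pendant '0 0 0.03 0 0 0 -1;0 0 0.04 0 0 0 -1'
```

```text
clock: 8.45
ee_pos: [587.1, 190.4, 77.5]
ee_rot: [2.405, 2.02, -0.0]
ft_force: [-1.6, -1.2, 4.3]
opening: 24.3
clock: 8.62
ee_pos: [587.1, 190.4, 77.3]
ee_rot: [2.405, 2.02, 0.0]
ft_force: [-1.9, -0.7, 6.1]
opening: 24.5
```

It touched at 77.4 mm, where a hand-set die should stop. I'll release and lift.

```bash
python3 -m pendant '0 0 0 0 0 0 0.2;0 0 0 0 0 0 0.2;0 0 0 0 0 0 0.2;0 0 0 0 0 0 0.2;0 0 0 0 0 0 0.2' && python3 -m pendant '0 0 -0.5 0 0 0 0.2;0 0 -1.2 0 0 0 0.2;0 0 -2 0 0 0 0.2;0 0 -3 0 0 0 0.2;0 0 -3 0 0 0 0.2;0 0 -3 0 0 0 0.2'
python3 - <<'E'
from h import *
s=sense();print(np.round(s["ee_pos"],2),np.round(s["ft_force"],1))
p,d=read_camera("scene");q,e=read_camera("side");w,wd=read_camera("wrist");np.savez("/tmp/r.npz",p=p,d=d,q=q,e=e,w=w,wd=wd,pos=s["ee_pos"],rot=s["ee_rot"])
a=cv2.resize(p[180:265,420:490],None,fx=4,fy=4,interpolation=cv2.INTER_CUBIC);b=cv2.resize(q[110:200,180:260],None,fx=3.78,fy=3.78,interpolation=cv2.INTER_CUBIC)
c=cv2.resize(w[150:350,250:400],None,fx=1.7,fy=1.7)
h=min(len(a),len(b),len(c));cv2.imwrite("pics/c5.png",np.hstack([a[:h],b[:h],c[:h]])[:,:,::-1])
for cam,D in(("scene",d),("side",e),("wrist",wd)):
    P=cloud(cam,D,np.ones(D.shape,bool),s); n=np.hypot(P[:,0]-587,P[:,1]-190.5)
    H=P[(P[:,2]>80)&(P[:,2]<103)&(n<18)]; t=P[(P[:,2]>104)&(P[:,2]<112)&(n<15)]
    print(cam,len(H),circ(H,13) if len(H)>8 else '',len(t),np.median(t,0) if len(t) else '')
E
```

```text
clock: 9.03
ee_pos: [587.3, 190.5, 77.2]
ee_rot: [2.405, 2.02, 0.001]
ft_force: [-0.1, 0.8, -0.3]
opening: 51.4
clock: 9.53
ee_pos: [588.9, 190.9, 169.5]
ee_rot: [2.403, 2.018, 0.008]
ft_force: [-0.0, 0.2, -0.8]
opening: 51.2
[588.87 190.94 169.48] [-0.   0.2 -0.8]
scene 153 (array([585.92725564, 190.35727563]), np.float64(0.6769816510770161)) 140 [588.00465529 189.29789246 108.02773675]
side 166 (array([586.2348828 , 188.99903884]), np.float64(0.9111232835379487)) 120 [584.54759341 187.49133623 107.93961842]
wrist 424 (array([589.63073732, 190.880118  ]), np.float64(0.10453148706966703)) 2093 [588.59184434 190.98929646 109.37105636]
```

View pics/c5.png

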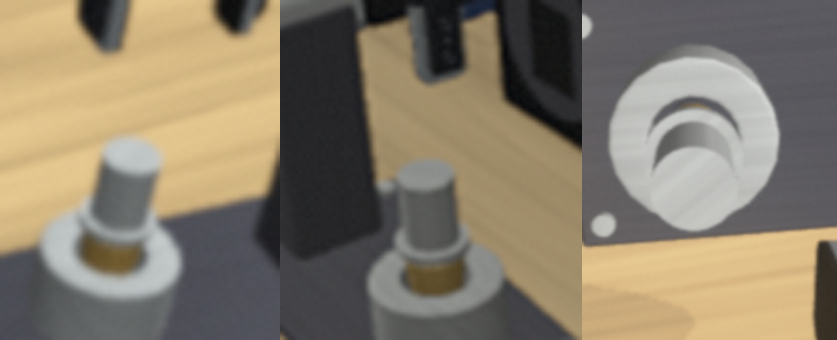

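The die stands upright in the sleeve on its own: head at left crop (130,155), with the flange just above the brass. Now the tamper.

```bash
python3 to.py 487.6 -108.2 150 80; python3 -m pendant '-10.3 -1.57 0.6 0 0 0 0.2;-10.3 -1.57 0.6 0 0 0 0.2;-10.3 -1.57 0.6 0 0 0 0.2;-10.3 -1.57 0.6 0 0 0 0.2;-10.3 -1.57 0.6 0 0 0 0.2;-10.3 -1.57 0.6 0 0 0 0.2;-10.3 -1.57 0.6 0 0 0 0.2;-10.3 -1.57 0.6 0 0 0 0.2;-10.3 -1.57 0.6 0 0 0 0.2;-10.3 -1.57 0.6 0 0 0 0.2'; python3 to.py 487.6 -108.2 150 80
```

```text
now [586.2 190.3 166. ] yaw 80.06 tool z [-0.0012 -0.001  -1.    ] F [ 0.3 -0.7 -0.6] open 51.3 t 9.68
shift [-10.366  -1.518   0.548] turn [-0.01   0.012  0.009]
clock: 10.52
ee_pos: [485.1, -106.7, 147.2]
ee_rot: [-2.407, -2.015, 0.004]
ft_force: [0.4, 0.6, 1.0]
opening: 51.4
now [ 485.1 -106.7  147.2] yaw 79.86 tool z [-3.9e-03  2.0e-04 -1.0e+00] F [0.4 0.6 1. ] open 51.4 t 10.52
shift [-0.034  0.09  -0.094] turn [-0.037  0.004 -0.023]
```

```bash
python3 -m pendant '-0.03 0.09 0 -0.04 0 0 0.2;-0.03 0.09 0 -0.04 0 0 0.2;-0.03 0.09 0 -0.04 0 0 0.2'
python3 - <<'E'
from h import *
s=sense();w,wd=read_camera("wrist");cv2.imwrite("pics/w5.png",w[:,:,::-1]);print(np.round(s["ee_pos"],2))
P=cloud("wrist",wd,np.ones(wd.shape,bool),s); n=np.hypot(P[:,0]-488,P[:,1]+108)
H=P[(P[:,2]>18)&(P[:,2]<74)&(n<16)]; t=P[(P[:,2]>76)&(P[:,2]<84)&(n<16)]
print(len(H),circ(H,10) if len(H)>8 else '',len(t),((t.min(0)+t.max(0))/2).round(1),np.median(t[:,2]))
for r in silhouettes("tamper_mid","wrist")[:2]: print(r["p"],(np.array(r["rect"])*[640,480,640,480]).round())
E
python3 to.py 488 -108 80 80
```

```text
clock: 10.77
ee_pos: [488.0, -107.0, 146.9]
ee_rot: [-2.407, -2.018, 0.0]
ft_force: [0.3, 0.6, 0.0]
opening: 51.2
[ 488.01 -106.98  146.88]
668 (array([ 488.26658255, -108.39407814]), np.float64(0.12260019430273744)) 1061 [ 488.  -108.5   78.6] 78.74442256038108
0.95 [314. 238.  44.  73.]
now [ 488.  -107.   147.1] yaw 79.96 tool z [ 1.e-04 -3.e-04 -1.e+00] F [ 0.1  0.4 -0.1] open 51.1 t 10.87
shift [-0.031  0.006  2.236] turn [ 0.002  0.003 -0.006]
```

View pics/w5.png

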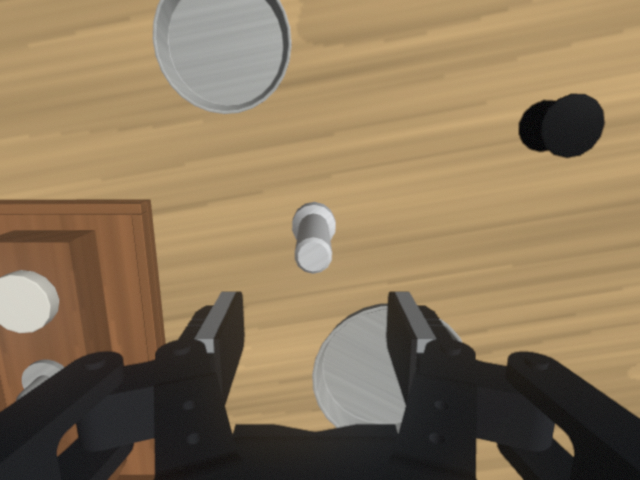

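The tamper stands at (314,255) in the wrist view with clear space around it. I'll descend.

```bash
python3 -m pendant '-0.045 0.01 1.2 0 0 0 0.2;-0.045 0.01 2.4 0 0 0 0.2;-0.045 0.01 2.6 0 0 0 0.2;-0.045 0.01 2.6 0 0 0 0.2;-0.045 0.01 2.6 0 0 0 0.2'; python3 to.py 488.2 -108.4 40 80
```

```text
clock: 11.28
ee_pos: [488.3, -108.1, 69.4]
ee_rot: [-2.406, -2.019, 0.001]
ft_force: [0.8, 0.1, -0.0]
opening: 51.1
now [ 488.3 -108.1   69.4] yaw 80.01 tool z [-4.e-04 -1.e-04 -1.e+00] F [ 0.8  0.1 -0. ] open 51.1 t 11.28
shift [-0.011 -0.002  0.981] turn [-0.003  0.001  0.001]
```

```bash
python3 -m pendant '-0.01 0 0.5 0 0 0 0.2;-0.01 0 0.98 0 0 0 0.2;-0.01 0 0.98 0 0 0 0.2;-0.01 0 0.98 0 0 0 0.2' && python3 -m pendant '0 0 0 0 0 0 -1;0 0 0 0 0 0 -1;0 0 0 0 0 0 -1;0 0 0 0 0 0 -1;0 0 0 0 0 0 -1;0 0 0 0 0 0 -1;0 0 0 0 0 0 -1;0 0 0 0 0 0 -1'; python3 to.py 488.2 -108.4 40 80
```

```text
clock: 11.62
ee_pos: [489.1, -108.5, 41.3]
ee_rot: [2.405, 2.019, 0.001]
ft_force: [-0.1, -0.1, 1.1]
opening: 51.2
clock: 12.28
ee_pos: [490.3, -108.8, 42.9]
ee_rot: [2.404, 2.017, 0.004]
ft_force: [-1.2, 1.0, 6.9]
opening: 18.5
now [ 490.3 -108.8   42.9] yaw 80.02 tool z [ 0.0041 -0.0013 -1.    ] F [-1.2  1.   6.9] open 18.5 t 12.28
shift [-0.    -0.073  0.095] turn [0.04  0.005 0.003]
```

```bash
python3 -m pendant '0 0 -0.3 0 0 0 -1;0 0 -1 0 0 0 -1;0 0 -2 0 0 0 -1;0 0 -3.2 0 0 0 -1;0 0 -4.4 0 0 0 -1;0 0 -4.8 0 0 0 -1;0 0 -4.8 0 0 0 -1;0 0 -4.8 0 0 0 -1'; python3 to.py 587.2 190.5 185 80
python3 - <<'E'
from h import *
s=sense();w,wd=read_camera("scene");q,_=read_camera("side");cv2.imwrite("pics/t1.png",np.hstack([cv2.resize(w[100:300,180:380],(390,390)),cv2.resize(q[130:350,180:400],(390,390))])[:,:,::-1])
E
```

```text
clock: 12.95
ee_pos: [489.9, -108.7, 188.0]
ee_rot: [2.402, 2.016, 0.006]
ft_force: [-1.0, -0.2, -2.4]
opening: 18.5
now [ 489.9 -108.7  188. ] yaw 80.01 tool z [ 0.0064 -0.002  -1.    ] F [-1.  -0.2 -2.4] open 18.5 t 12.95
shift [10.383  1.465  0.101] turn [0.063 0.008 0.002]
```

View pics/t1.png

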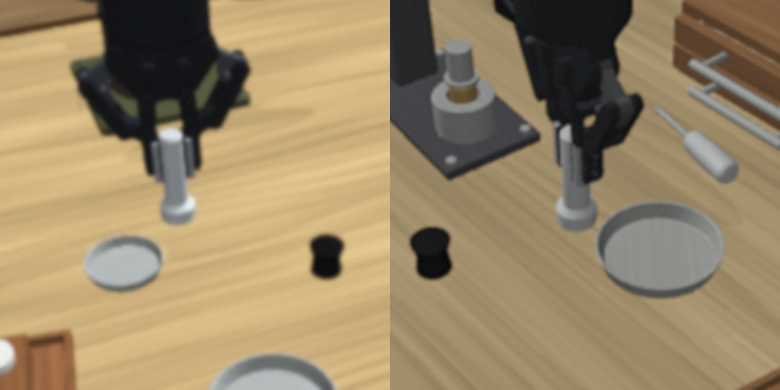

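The tamper is held upright with the foot free. I'll move it over the die.

```bash
python3 -m pendant '10.4 1.5 0 0.06 0 0 -1;10.4 1.5 0 0.06 0 0 -1;10.4 1.5 0 0.06 0 0 -1;10.4 1.5 0 0.06 0 0 -1;10.4 1.5 0 0.06 0 0 -1;10.4 1.5 0 0.06 0 0 -1;10.4 1.5 0 0.06 0 0 -1;10.4 1.5 0 0.06 0 0 -1;10.4 1.5 0 0.06 0 0 -1;10.4 1.5 0 0.06 0 0 -1'; python3 to.py 589 190.5 172 80
```

```text
clock: 13.88
ee_pos: [585.5, 192.5, 182.8]
ee_rot: [-2.399, -2.019, 0.012]
ft_force: [0.6, -0.7, -1.3]
opening: 18.5
now [585.5 192.5 182.8] yaw 80.18 tool z [-9.7e-03 -9.0e-04 -1.0e+00] F [ 0.6 -0.7 -1.3] open 18.5 t 13.88
shift [-0.044  0.129  0.36 ] turn [-0.089  0.024  0.029]
```

```bash
python3 -m pendant '-0.04 0.13 0.36 -0.09 0.02 0.03 -1;-0.04 0.13 0.36 -0.09 0.02 0.03 -1;-0.04 0.13 0.36 -0.09 0.02 0.03 -1;-0.04 0.13 0.36 -0.09 0.02 0.03 -1'; python3 to.py 589 190.5 165 80
python3 - <<'E'
from h import *
s=sense();p,d=read_camera("scene");q,e=read_camera("side");np.savez("/tmp/t.npz",p=p,d=d,q=q,e=e)
a=cv2.resize(p[150:260,410:500],None,fx=4.4,fy=4.4,interpolation=cv2.INTER_CUBIC);b=cv2.resize(q[80:200,170:260],None,fx=4.1,fy=4.1,interpolation=cv2.INTER_CUBIC)
h=min(len(a),len(b));cv2.imwrite("pics/t2.png",np.hstack([a[:h],b[:h]])[:,:,::-1])
t=s["ee_pos"];print(np.round(t,1))
for cam,D in(("scene",d),("side",e)):
    P=cloud(cam,D,np.ones(D.shape,bool)); n=np.hypot(P[:,0]-587,P[:,1]-190.5)
    f=t[2]-43
    F=P[(P[:,2]>f+1)&(P[:,2]<f+11)&(n<22)];H=P[(P[:,2]>82)&(P[:,2]<105)&(n<18)]
    print(cam,"foot r15",len(F),circ(F,15),"head r13",len(H),circ(H,13), "foot zmin",np.percentile(P[(P[:,2]>f-12)&(n<20),2],[0.5,2]))
E
```

```text
clock: 14.22
ee_pos: [588.3, 189.3, 171.5]
ee_rot: [-2.408, -2.017, 0.004]
ft_force: [0.6, 0.0, -1.3]
opening: 18.4
now [588.3 189.3 171.5] yaw 79.92 tool z [-0.0021 -0.0012 -1.    ] F [ 0.6  0.  -1.3] open 18.4 t 14.22
shift [0.045 0.017 0.215] turn [-0.017  0.014 -0.013]
[588.3 189.3 171.5]
scene foot r15 86 (array([584.38352141, 190.2371615 ]), np.float64(0.6418216301810343)) head r13 155 (array([585.80541125, 190.42978843]), np.float64(0.6481937296851709)) foot zmin [130.14493045 132.34653807]
side foot r15 87 (array([585.47578473, 189.00912555]), np.float64(0.8415765291659598)) head r13 172 (array([585.91152713, 189.0955401 ]), np.float64(0.9779358718274744)) foot zmin [130.30191035 131.31648309]
```

View pics/t2.png

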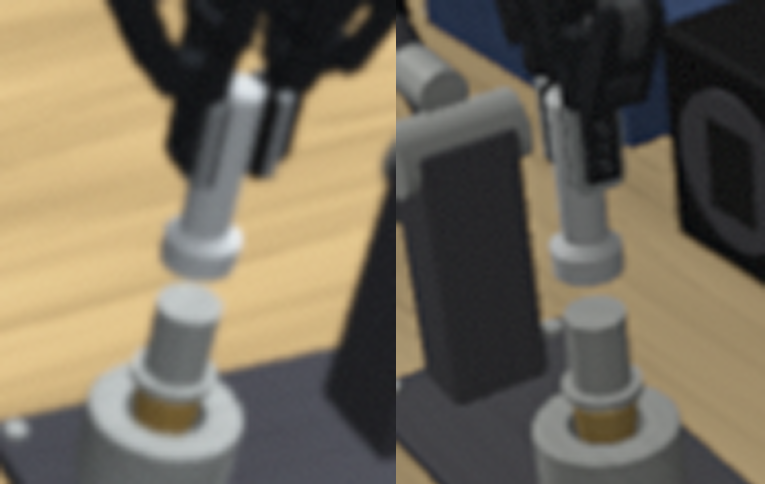

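The foot is centred over the head in both views, within about 1 mm by fit. I'll come down towards contact.

```bash
python3 -m pendant '0.02 0.03 0.3 -0.01 0.01 0 -1;0.02 0.03 0.6 -0.01 0.01 0 -1;0.02 0.03 0.6 -0.01 0.01 0 -1;0.02 0.03 0.6 -0.01 0.01 0 -1'; python3 to.py 589 190.3 150 80
```

```text
clock: 14.65
ee_pos: [589.1, 189.8, 153.2]
ee_rot: [-2.407, -2.017, 0.002]
ft_force: [-0.3, -0.1, -1.7]
opening: 18.6
now [589.1 189.8 153.2] yaw 79.93 tool z [-1.2e-03 -3.0e-04 -1.0e+00] F [-0.3 -0.1 -1.7] open 18.6 t 14.65
shift [ 0.014 -0.007  0.106] turn [-0.01   0.005 -0.012]
```

```bash
python3 -m pendant '0 0 0.04 0 0 0 -1;0 0 0.06 0 0 0 -1;0 0 0.06 0 0 0 -1' && python3 -m pendant '0 0 0.03 0 0 0 -1;0 0 0.04 0 0 0 -1'
```

```text
clock: 14.9
ee_pos: [589.0, 189.9, 151.3]
ee_rot: [-2.407, -2.017, 0.002]
ft_force: [-0.8, -0.4, -1.8]
opening: 18.5
clock: 15.07
ee_pos: [589.4, 190.0, 150.5]
ee_rot: [-2.408, -2.018, 0.001]
ft_force: [-0.5, -0.3, 1.3]
opening: 18.6
```

```bash
python3 -m pendant '0 0 0.04 0 0 0 -1;0 0 0.05 0 0 0 -1' && python3 -m pendant '0 0 0.04 0 0 0 -1;0 0 0.05 0 0 0 -1'
```

```text
clock: 15.23
ee_pos: [589.7, 190.1, 149.9]
ee_rot: [2.407, 2.018, 0.001]
ft_force: [-1.5, -0.5, 5.0]
opening: 18.7
clock: 15.4
ee_pos: [589.8, 190.0, 149.2]
ee_rot: [2.407, 2.018, 0.002]
ft_force: [-0.6, 0.6, 4.6]
opening: 18.3
```

```bash
python3 -m pendant '0 0 0.05 0 0 0 -1;0 0 0.06 0 0 0 -1' && python3 -m pendant '0 0 0.05 0 0 0 -1;0 0 0.06 0 0 0 -1' && python3 -m pendant '0 0 0.05 0 0 0 -1;0 0 0.06 0 0 0 -1'
```

```text
clock: 15.57
ee_pos: [589.8, 190.0, 147.9]
ee_rot: [2.407, 2.018, 0.002]
ft_force: [-1.4, -0.9, 4.6]
opening: 18.4
clock: 15.73
ee_pos: [589.8, 190.0, 146.6]
ee_rot: [2.406, 2.018, 0.003]
ft_force: [-0.6, -0.7, 4.8]
opening: 18.4
clock: 15.9
ee_pos: [589.7, 190.0, 145.0]
ee_rot: [2.406, 2.017, 0.003]
ft_force: [-1.1, -1.1, 5.4]
opening: 18.6
```

```bash
for i in 1; do :; done; python3 -m pendant '0 0 0.04 0 0 0 -1;0 0 0.05 0 0 0 -1' && python3 -m pendant '0 0 0.04 0 0 0 -1;0 0 0.05 0 0 0 -1' && python3 -m pendant '0 0 0.04 0 0 0 -1;0 0 0.05 0 0 0 -1'
```

```text
clock: 16.07
ee_pos: [589.7, 190.0, 143.7]
ee_rot: [2.406, 2.017, 0.003]
ft_force: [-1.2, -0.7, 4.7]
opening: 18.6
clock: 16.23
ee_pos: [589.7, 190.0, 142.3]
ee_rot: [2.406, 2.017, 0.003]
ft_force: [-0.5, -0.5, 5.1]
opening: 18.6
clock: 16.4
ee_pos: [590.1, 190.1, 141.9]
ee_rot: [2.406, 2.017, 0.005]
ft_force: [-2.5, -0.7, 11.5]
opening: 19.2
```

The stop is felt at 142 mm, after about 8.5 mm of sinking. Now I'll raise the force to 20 N gradually.

```bash
python3 -m pendant '0 0 0.04 0 0 0 -1;0 0 0.05 0 0 0 -1'; python3 -m pendant '0 0 0.04 0 0 0 -1;0 0 0.04 0 0 0 -1'
```

```text
clock: 16.57
ee_pos: [590.3, 190.1, 141.9]
ee_rot: [2.405, 2.017, 0.006]
ft_force: [-3.8, -0.5, 13.7]
opening: 18.4
clock: 16.73
ee_pos: [590.2, 190.1, 141.9]
ee_rot: [2.405, 2.017, 0.007]
ft_force: [-3.3, -0.8, 10.2]
opening: 18.3
```

```bash
python3 -m pendant '0 0 0.05 0 0 0 -1;0 0 0.06 0 0 0 -1;0 0 0.06 0 0 0 -1'; python3 -m pendant '0 0 0.07 0 0 0 -1;0 0 0.07 0 0 0 -1;0 0 0.07 0 0 0 -1'; python3 -m pendant '0 0 0.07 0 0 0 -1;0 0 0.07 0 0 0 -1;0 0 0.07 0 0 0 -1'
```

```text
clock: 16.98
ee_pos: [590.3, 190.1, 141.9]
ee_rot: [2.405, 2.016, 0.008]
ft_force: [-3.1, -1.8, 14.0]
opening: 18.4
clock: 17.23
ee_pos: [590.4, 190.1, 141.9]
ee_rot: [2.404, 2.016, 0.01]
ft_force: [-3.9, -0.9, 14.7]
opening: 18.3
clock: 17.48
ee_pos: [590.4, 190.2, 141.9]
ee_rot: [2.404, 2.016, 0.012]
ft_force: [-4.3, -1.6, 15.6]
opening: 18.5
```

```bash
python3 to.py 589.5 190.1 139.5 80; python3 -m pendant '-0.01 -0.03 0.08 0.06 0 0 -1;-0.01 -0.03 0.08 0.06 0 0 -1;-0.01 -0.03 0.08 0.06 0 0 -1'; python3 to.py 589.5 190.1 139.5 80
```

```text
now [590.4 190.2 141.9] yaw 79.97 tool z [ 0.0086  0.0014 -1.    ] F [-4.3 -1.6 15.6] open 18.5 t 17.48
shift [-0.008 -0.03   0.08 ] turn [ 0.079 -0.028 -0.005]
clock: 17.73
ee_pos: [590.3, 190.0, 141.9]
ee_rot: [2.406, 2.018, 0.009]
ft_force: [-3.9, -2.3, 15.0]
opening: 18.5
now [590.3 190.  141.9] yaw 79.97 tool z [ 0.0051  0.0029 -1.    ] F [-3.9 -2.3 15. ] open 18.5 t 17.73
shift [-0.002 -0.026  0.08 ] turn [ 0.043 -0.036 -0.005]
```

```bash
python3 -m pendant '0 -0.02 0.1 0.04 -0.03 0 -1;0 -0.02 0.1 0.04 -0.03 0 -1;0 -0.02 0.1 0.04 -0.03 0 -1'; python3 to.py 589.5 190.1 139.5 80
```

```text
clock: 17.98
ee_pos: [590.6, 190.2, 141.8]
ee_rot: [2.406, 2.018, 0.005]
ft_force: [-4.4, -2.1, 18.3]
opening: 18.5
now [590.6 190.2 141.8] yaw 79.98 tool z [ 3.5e-03  9.0e-04 -1.0e+00] F [-4.4 -2.1 18.3] open 18.5 t 17.98
shift [-0.01  -0.034  0.076] turn [ 0.031 -0.014 -0.004]
```

```bash
python3 -m pendant '0 -0.02 0.105 0.02 0 0 -1;0 -0.02 0.105 0.02 0 0 -1;0 -0.02 0.105 0.02 0 0 -1;0 -0.02 0.105 0.02 0 0 -1'; python3 -m pendant '0 -0.02 0.108 0.02 0 0 -1;0 -0.02 0.108 0.02 0 0 -1;0 -0.02 0.108 0.02 0 0 -1;0 -0.02 0.108 0.02 0 0 -1'; python3 to.py 589.5 190.1 139.5 80
```

```text
clock: 18.32
ee_pos: [590.7, 190.2, 141.7]
ee_rot: [2.406, 2.018, 0.007]
ft_force: [-4.4, -2.4, 19.4]
opening: 18.6
clock: 18.65
ee_pos: [590.8, 190.2, 141.8]
ee_rot: [2.405, 2.018, 0.008]
ft_force: [-5.1, -2.1, 20.4]
opening: 18.8
now [590.8 190.2 141.8] yaw 79.99 tool z [ 0.0052  0.002  -1.    ] F [-5.1 -2.1 20.4] open 18.8 t 18.65
shift [-0.011 -0.041  0.076] turn [ 0.045 -0.028 -0.002]
```

Force is 19–20 N with no more sinking. I'll add one uninterrupted hold of 0.6 s.

```bash
python3 -m pendant '0 -0.03 0.105 0.03 0 0 -1;0 -0.03 0.105 0.03 0 0 -1;0 -0.03 0.105 0.03 0 0 -1;0 -0.03 0.105 0.03 0 0 -1;0 -0.03 0.105 0.03 0 0 -1;0 -0.03 0.105 0.03 0 0 -1;0 -0.03 0.105 0.03 0 0 -1'; python3 to.py 589.5 190.1 139.5 80
```

```text
clock: 19.23
ee_pos: [590.6, 190.2, 141.7]
ee_rot: [2.406, 2.018, 0.009]
ft_force: [-6.2, -2.4, 19.3]
opening: 18.5
now [590.6 190.2 141.7] yaw 79.99 tool z [ 0.0051  0.0027 -1.    ] F [-6.2 -2.4 19.3] open 18.5 t 19.23
shift [-0.01  -0.036  0.074] turn [ 0.043 -0.033 -0.001]
```

```bash
python3 -m pendant '0 0 -0.1 0 0 0 -1;0 0 -0.4 0 0 0 -1;0 0 -1 0 0 0 -1;0 0 -1.5 0 0 0 -1;0 0 -1.5 0 0 0 -1;0 0 -1.5 0 0 0 -1'; python3 to.py 589.5 190.1 187 80
python3 - <<'E'
from h import *
s=sense();p,d=read_camera("scene");q,e=read_camera("side")
a=cv2.resize(p[150:260,410:500],None,fx=4.4,fy=4.4,interpolation=cv2.INTER_CUBIC);b=cv2.resize(q[80:200,170:260],None,fx=4.1,fy=4.1,interpolation=cv2.INTER_CUBIC)
h=min(len(a),len(b));cv2.imwrite("pics/t3.png",np.hstack([a[:h],b[:h]])[:,:,::-1])
for cam,D in(("scene",d),("side",e)):
    P=cloud(cam,D,np.ones(D.shape,bool)); n=np.hypot(P[:,0]-587,P[:,1]-190)
    t=P[(P[:,2]>90)&(P[:,2]<112)&(n<9)]; print(cam,len(t),np.median(t,0),"foot",np.percentile(P[(P[:,2]>115)&(n<20),2],1))
E
```

```text
clock: 19.73
ee_pos: [591.1, 190.3, 187.0]
ee_rot: [2.405, 2.018, 0.011]
ft_force: [-0.7, -0.9, -1.6]
opening: 18.4
now [591.1 190.3 187. ] yaw 80.0 tool z [ 0.0068  0.0032 -1.    ] F [-0.7 -0.9 -1.6] open 18.4 t 19.73
shift [-0.017 -0.05   0.001] turn [ 0.059 -0.041 -0.   ]
scene 53 [587.10191571 189.65489594  99.72630208] foot 145.97309726485412
side 41 [587.02788468 189.55807277  99.24767041] foot 144.80887820348352
```

View pics/t3.png

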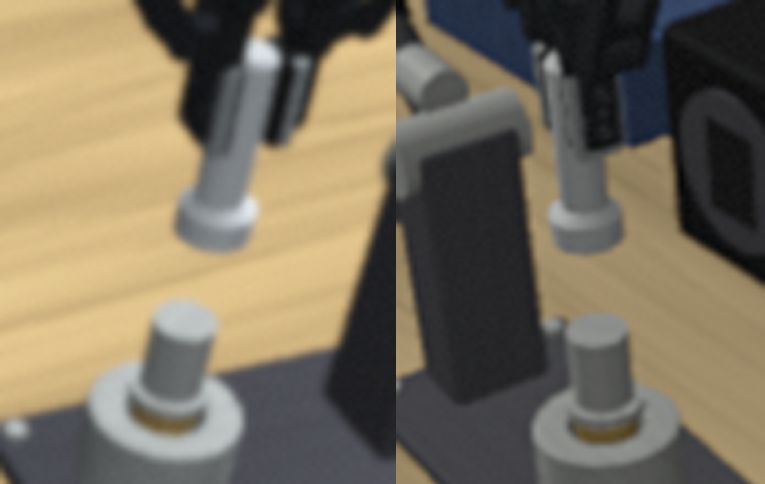

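The die sank about 8.5 mm (top 108 → 99.5) and stands upright, head at left (180,320). Now I'll carry the tamper to the dish.

```bash
python3 to.py 609.5 -72 170 80; python3 -m pendant '-8.5 2.13 0.3 0.06 -0.04 0 -1;-8.5 2.13 0.3 0.06 -0.04 0 -1;-8.5 2.13 0.3 0.06 -0.04 0 -1;-8.5 2.13 0.3 0.06 -0.04 0 -1;-8.5 2.13 0.3 0.06 -0.04 0 -1;-8.5 2.13 0.3 0.06 -0.04 0 -1;-8.5 2.13 0.3 0.06 -0.04 0 -1;-8.5 2.13 0.3 0.06 -0.04 0 -1;-8.5 2.13 0.3 0.06 -0.04 0 -1;-8.5 2.13 0.3 0.06 -0.04 0 -1'; python3 to.py 609.5 -72 120 80
```

```text
now [589.7 190.  185.5] yaw 79.99 tool z [ 0.0032  0.0023 -1.    ] F [-0.2  0.1 -1.1] open 18.5 t 19.83
shift [-8.486  2.165  0.498] turn [ 0.026 -0.027 -0.001]
clock: 20.67
ee_pos: [607.7, -71.2, 175.0]
ee_rot: [-2.404, -2.017, 0.006]
ft_force: [0.0, -0.1, -1.4]
opening: 18.5
now [607.7 -71.2 175. ] yaw 80.0 tool z [-5.7e-03  5.0e-04 -1.0e+00] F [ 0.  -0.1 -1.4] open 18.5 t 20.67
shift [-0.015  0.075  1.831] turn [-0.055  0.004 -0.001]
```

```bash
python3 -m pendant '-0.02 0.07 1 -0.05 0 0 -1;-0.02 0.07 2 -0.05 0 0 -1;-0.02 0.07 3 -0.05 0 0 -1;-0.02 0.07 3.3 -0.05 0 0 -1;-0.02 0.07 3.3 -0.05 0 0 -1;-0.02 0.07 3.3 -0.05 0 0 -1'; python3 to.py 609.5 -72 46 80
python3 - <<'E'
from h import *
s=sense();p,d=read_camera("scene");q,e=read_camera("side")
a=cv2.resize(p[190:360,240:400],None,fx=2.4,fy=2.4,interpolation=cv2.INTER_CUBIC);b=cv2.resize(q[150:320,250:410],None,fx=2.4,fy=2.4,interpolation=cv2.INTER_CUBIC)
cv2.imwrite("pics/d1.png",np.hstack([a,b])[:,:,::-1])
t=s["ee_pos"];f=t[2]-43
for cam,D in(("scene",d),("side",e)):
    P=cloud(cam,D,np.ones(D.shape,bool)); n=np.hypot(P[:,0]-t[0],P[:,1]-t[1])
    F=P[(P[:,2]>f+1)&(P[:,2]<f+11)&(n<22)]; print(cam,circ(F,15),np.percentile(F[:,2],1))
    r=P[(P[:,2]>16.5)&(P[:,2]<21)&(n<70)]; print(circ(r,57))
E
```

```text
clock: 21.17
ee_pos: [609.2, -70.9, 76.1]
ee_rot: [-2.404, -2.021, 0.001]
ft_force: [-0.2, -0.3, -0.7]
opening: 18.7
now [609.2 -70.9  76.1] yaw 80.09 tool z [-1.2e-03 -1.0e-04 -1.0e+00] F [-0.2 -0.3 -0.7] open 18.7 t 21.17
shift [-0.036  0.016  1.002] turn [-0.011  0.003  0.015]
scene (array([605.46883722, -70.01128012]), np.float64(0.5119570810145568)) 34.54015886024582
(array([608.02893151, -72.0958092 ]), np.float64(1.1876619042678267))
side (array([606.3818274 , -71.19235232]), np.float64(0.814874110568522)) 34.30940797067615
(array([606.26897499, -73.41319558]), np.float64(1.375882493543315))
```

View pics/d1.png

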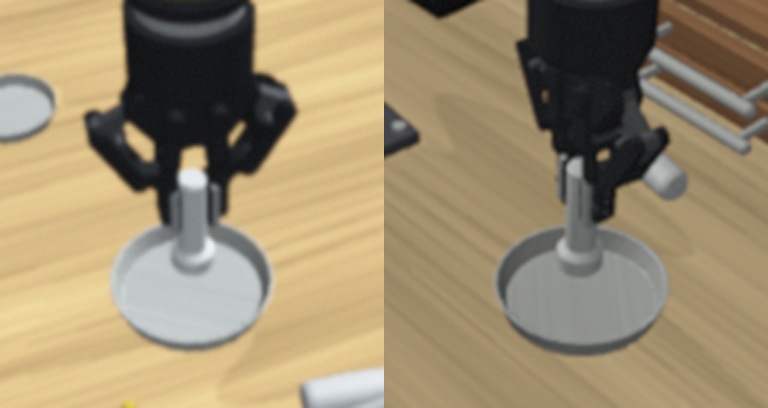

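The tamper is over the dish's centre, foot at (192,255) left, still above the floor and within 2 mm by fit. I'll lower it.

```bash
python3 -m pendant '-0.05 0.04 0.4 -0.01 0 0 -1;-0.05 0.04 0.8 -0.01 0 0 -1;-0.05 0.04 0.88 -0.01 0 0 -1;-0.05 0.04 0.88 -0.01 0 0 -1' && python3 -m pendant '0 0 0.05 0 0 0 -1;0 0 0.05 0 0 0 -1'; python3 to.py 609.5 -72 46 80
```

```text
clock: 21.6
ee_pos: [611.5, -73.5, 51.1]
ee_rot: [2.404, 2.018, 0.003]
ft_force: [1.0, 0.3, -1.7]
opening: 18.2
clock: 21.77
ee_pos: [611.9, -73.6, 50.1]
ee_rot: [2.403, 2.018, 0.004]
ft_force: [-0.1, -0.4, -1.5]
opening: 18.7
now [611.9 -73.6  50.1] yaw 80.03 tool z [ 0.0043 -0.0012 -1.    ] F [-0.1 -0.4 -1.5] open 18.7 t 21.77
shift [ 0.039 -0.089  0.136] turn [0.042 0.004 0.006]
```

```bash
python3 -m pendant '0.03 -0.08 0.05 0.04 0 0 -1;0.03 -0.08 0.08 0.04 0 0 -1;0.03 -0.08 0.08 0.04 0 0 -1'; python3 to.py 609.5 -72 46 80
```

```text
clock: 22.02
ee_pos: [609.6, -72.3, 47.8]
ee_rot: [2.406, 2.02, -0.0]
ft_force: [-0.5, 0.9, -1.3]
opening: 18.7
now [609.6 -72.3  47.8] yaw 80.04 tool z [ 1.e-04 -4.e-04 -1.e+00] F [-0.5  0.9 -1.3] open 18.7 t 22.02
shift [ 0.008 -0.006  0.059] turn [0.002 0.004 0.006]
```

```bash
python3 -m pendant '0 0 0.03 0 0 0 -1;0 0 0.04 0 0 0 -1' ; python3 -m pendant '0 0 0.02 0 0 0 -1;0 0 0.03 0 0 0 -1'; python3 to.py 609.5 -72 46 80
```

```text
clock: 22.18
ee_pos: [609.7, -72.3, 46.6]
ee_rot: [2.405, 2.02, -0.0]
ft_force: [0.3, 0.1, -0.5]
opening: 18.9
clock: 22.35
ee_pos: [609.8, -72.3, 45.9]
ee_rot: [2.405, 2.02, 0.0]
ft_force: [-0.9, -0.3, 2.8]
opening: 18.4
now [609.8 -72.3  45.9] yaw 80.04 tool z [ 5.e-04 -5.e-04 -1.e+00] F [-0.9 -0.3  2.8] open 18.4 t 22.35
shift [ 0.008 -0.011 -0.003] turn [0.006 0.004 0.007]
```

Contact on the dish floor. I'll release and lift.

```bash
python3 -m pendant '0 0 0 0 0 0 -0.4;0 0 0 0 0 0 -0.2;0 0 0 0 0 0 0.2;0 0 0 0 0 0 0.2;0 0 0 0 0 0 0.2;0 0 0 0 0 0 0.2' && python3 -m pendant '0 0 -0.4 0 0 0 0.2;0 0 -1.2 0 0 0 0.2;0 0 -2.4 0 0 0 0.2;0 0 -3.6 0 0 0 0.2;0 0 -4.8 0 0 0 0.2;0 0 -5 0 0 0 0.2;0 0 -5 0 0 0 0.2;0 0 -5 0 0 0 0.2'
python3 - <<'E'
from h import *
print(np.round(sense()["ee_pos"],1))
for n in("scene","side","wrist"):
    s=sense();p,d=read_camera(n);cv2.imwrite(f"pics/{n}9.png",p[:,:,::-1])
    P=cloud(n,d,np.ones(d.shape,bool),s);m=np.hypot(P[:,0]-608,P[:,1]+72)
    H=P[(P[:,2]>24)&(P[:,2]<76)&(m<25)]; T=P[(P[:,2]>79)&(P[:,2]<90)&(m<25)]; r=P[(P[:,2]>16)&(P[:,2]<21)&(m<70)&(m>45)]
    if len(H)<9: print(n,"few");continue
    lo=H[H[:,2]<50];hi=H[H[:,2]>=50]
    print(n,"handle low",circ(lo,10)[0].round(1) if len(lo)>8 else'',"high",circ(hi,10)[0].round(1),"top z",np.median(T[:,2]) if len(T) else'',"rim",circ(r,57)[0].round(1))
    k=np.hypot(P[:,0]-587,P[:,1]-190); t=P[(P[:,2]>90)&(P[:,2]<112)&(k<9)]; print("  die top",len(t),np.median(t[:,2]) if len(t) else '')
E
```

```text
clock: 22.85
ee_pos: [609.8, -72.3, 45.9]
ee_rot: [2.405, 2.02, 0.0]
ft_force: [0.6, 0.6, -1.1]
opening: 51.3
clock: 23.52
ee_pos: [609.5, -72.2, 196.0]
ee_rot: [2.405, 2.019, 0.001]
ft_force: [0.7, -0.4, 0.1]
opening: 51.4
[609.5 -72.2 196. ]
scene handle low [606.1 -71.3] high [606.1 -71.3] top z 83.04332304404176 rim [608.4 -72.1]
  die top 50 99.88176289817187
side handle low [605.7 -72. ] high [605.8 -72. ] top z 82.83029556714882 rim [606.1 -73.4]
  die top 46 99.43186505839066
wrist handle low [607.5 -71.9] high [607.5 -71.9] top z 81.71694196924979 rim [608.6 -72.5]
  die top 0
```

View pics/scene9.png

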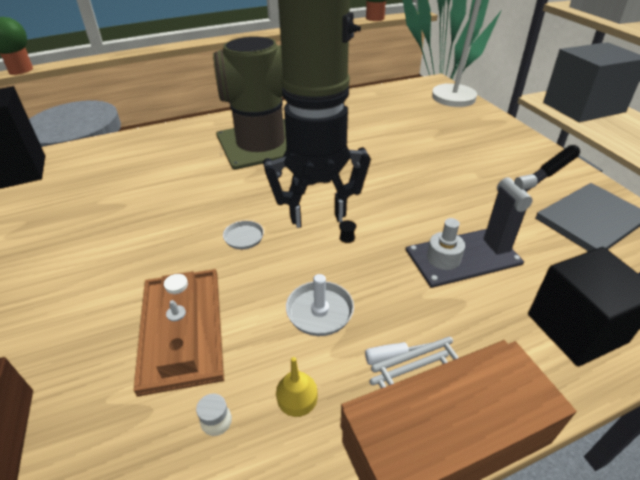

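View pics/side9.png

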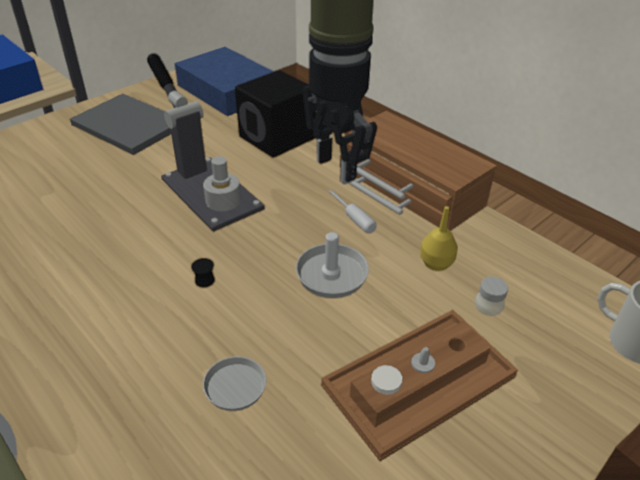

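Both pictures show the tamper upright in the large dish (scene (320,295), side (332,258)) and the die upright in the press (scene (450,232), side (219,170)). The bystanders are where they were and the gripper is clear. I'll hand it in.

```bash
python3 -c "
from plant import *
print(finish_job()); print(sense()['clock'])"
```

```text
the job is handed in; nothing more can be done
None
the job is handed in; nothing more can be done
```

The job is done and handed in at about 24 s of robot time, with no verdict reported back.

- **Die:** I lifted the thick-headed die from the tray, seated it in the sleeve and let go. It touched at the height expected for a hand-set die.
- **Pressing:** With the tamper, the die sank about 8.5 mm before the force rose sharply. I built the push up to 18–20 N over about 0.7 s, then held it without a break for a further 0.6 s. The highest force I read was 20.4 N. Readings come only at the end of each move, so the force in between was not seen. The tamper's own weight adds about 1.5 N on the die.
- **Tamper:** It stands upright in the larger, 116 mm dish, within about 2.5 mm of the centre.

**Last checks:** The scene and side cameras put the die's top at about 99.5 mm, down from 108 mm, and it is upright. The tamper's axis is vertical, the bystanders look unmoved, and the gripper is clear at 196 mm.

**Disagreements:**
- The cameras differed by 1–3 mm on absolute positions, within or a little over the stated calibration. Before seating the die I used the position of the shank relative to the socket, where they agreed within 1 mm.
- About 4–6 N of sideways force built up during the push, and the tool leaned by up to 0.5°.
- I could not see the lock itself. I judged it from the sharp stop and the force held after it.

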